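Load the tall capped tube into the ring stand

TASK

Lift the tall capped sample tube out of the rack and slide it, cap up, down through the three ever smaller rings of the ring stand. The sprung middle ring drags on it: push on until the narrow bottom ring stops its cone, press it home there some 10 N harder than the drag (over 25 N on that ring cracks the tube), and leave it standing there. Leave the other tubes and everything else on the bench as they are.

Things in the scene. Friction and masses are not known exactly. Their poses are not given: they have to be found in the camera images.
- tube: the sample tube to load: white plastic, 122 mm tall: foot cone 10 mm wide at the tip growing to 30 mm at 26 mm height, straight 30 mm body up to 100 mm, then a blue screw cap 34 mm wide, 22 mm tall. The only tall one with a wide cap. 50 to 100 g. Origin: centre of the flat tip at the bottom; z up its axis to the cap. It starts upright in one of the rack's holes.
- rack: fixed white block, 84 mm (its x) by 216 mm (its y) by 60 mm tall, with three holes 32 mm wide and 52 mm deep in a row along its y at -66, 0 and +66 mm (hole floor 8 mm above the bench). Origin: centre of the underside. It stands left or right on the bench, turned by up to 0.4 rad.
- stand: fixed ring stand: white base plate 120 x 100 x 12 mm, on it a post that carries three level aluminium rings on one vertical axis through the stand's origin. Origin: on that axis at the bench; z up; turned by up to 0.5 rad.
- top_ring (a point): centre of the mouth of the stand's top ring, at its upper face 108 mm above the bench. Ring: bore 38 mm, 50 mm outside, 8 mm tall.
- middle_ring (a point): centre of the stand's middle ring, 80 mm above the bench. Ring: bore 33.6 mm, 50 mm outside, 12 mm tall, with three sprung plungers (round 12 mm noses) that leave a 26 mm opening and give way sideways. They push back with some 3 to 10 N, most while the cone spreads them, and grip the tube so that it does not fall through by itself.
- post: steel post of the stand, 12 mm wide, up to 112 mm, with the narrow rigid bottom ring clamped to it: bore 20 mm, 38 mm outside, 8 mm tall, same axis as the others, underside 36 to 58 mm above the bench, different each run and not measured. Origin and axes as the stand's (the post at x = +56 mm). Seated, the tube's tip lies about 5.5 mm below the bottom ring's underside.
- short_tube: bystander in the rack: like the sample tube but only 88 mm tall, wide cap 34 mm. Origin at the tip.
- necked_tube: bystander in the rack: 30 mm body, thin neck and small 22 mm cap, 112 mm tall. Origin at the tip.
- dish: bystander: flat glass dish, 54 mm wide, 14 mm tall, on the bench. Origin: centre of the underside.
- marker: bystander: black marker pen, about 110 mm long, 11 mm thick, lying on the bench. Origin: on its underside, middle.
- reagent: bystander: white bottle with blue cap, 60 mm wide, 130 mm tall, far side. Origin: centre of the underside.
- jar: bystander: low glass jar with blue cap, 56 mm wide, 70 mm tall, far side. Origin: centre of the underside.
- beaker: bystander: black open cup, 64 mm wide, 80 mm tall, left side. Origin: centre of the underside.
- pot: bystander: black open tub, 90 mm wide, 75 mm tall, right side. Origin: centre of the underside.

How it is judged (in metres and radians):
On the way, in this order (a step that is already met when the one before it is completed fails the run):
1. the tall capped tube is lifted clear of the rack (z of tube in the frame of rack above 0.062 m), for 0.1 s.
2. the tube, cap up, has its tip through the top ring and in the middle ring (x of tube in the frame of stand between -0.012 and 0.012 m and y of tube in the frame of stand between -0.012 and 0.012 m and z of tube in the frame of stand below 0.086 m and angle between tube's own z axis and vertical below 0.3 rad), for 0.1 s.
3. the tube is pressed against the bottom ring with more than 3 N (x of tube in the frame of post between -0.004 and 0.004 m and y of tube in the frame of post between -0.004 and 0.004 m and z of tube in the frame of post below 0.056 m and contact force between tube and post above 3 N), for 0.2 s.
At the end, for the whole second after the job is handed in: The tall tube stands at rest in the rings, cap up within 0.10 rad of upright, its tip within 4 mm (x and y) of the rings' axis and below 56 mm, its cone still resting on the bottom ring (contact over 0.2 N) (x of tube in the frame of post between -0.004 and 0.004 m and y of tube in the frame of post between -0.004 and 0.004 m and z of tube in the frame of post below 0.056 m and contact force between tube and post above 0.2 N and angle between tube's own z axis and vertical below 0.1 rad and linear speed of tube below 0.02 m/s); the robot touches nothing.
It fails at once if the tube is pushed against the bottom ring with more than 25 N (contact force between tube and post above 25 N).
It fails at once if another thing on the bench or in the rack is moved by more than 20 mm (distance of any of short_tube, necked_tube, dish, marker, reagent, jar, beaker, pot from where it was at the start of the episode above 0.02 m).
It also fails if it takes over 72 s, if anything falls off the work surface, if the arm or the gripper's body presses on something with over 40 N, if the wrist force passes 120 N, or if a joint passes its speed limit or range.

ROBOT

A 6-joint arm with a two-finger parallel gripper is mounted at the origin on the work surface. World frame = base frame: x ahead of the robot, y to its left, z up, the work surface at z = 0. Lengths are in mm, angles in degrees, forces in N, time in s.
With the tool pointing down it reaches from about 400 to 925 mm from the base axis. Payload 3.4 kg.
Tool frame: the origin (TCP) lies at the very end of the fingers, on their centre line; the grasp point (between the pads) lies 19 mm behind it; z points along the fingers, x is the direction in which the jaws open and shut, and the axes are right-handed (so a half turn about z gives the same grasp; the last joint's range is limited). The gripper opens to 85 mm and grips with 20 to 120 N. Pads are 22 mm wide; open, the fingers measure 114 mm over their backs; the gripper's body (76 mm by 85 mm) begins 54 mm behind the grasp point. The pads swing forward as they close: fully open they stand 13 mm farther back than shut.
Start: joints at [-78.524, 17.578, 86.31, -0, 76.112, -4.211], TCP at [155.451, -553.594, 231.305] pointing down, gripper open.
Joint ranges: [-179.03, 179.03], [-60, 130.46], [8.19, 133.38], [-81.62, 261.62], [5.75, 156.47], [-153.77, 153.77]. Speed limits (degrees/s): [147.25, 147.25, 180, 180, 180, 180].

INTERFACE

Orientations are given as [roll, pitch, yaw] about the fixed x, y, z axes, in that order (R = Rz(yaw) Ry(pitch) Rx(roll)).
In Python, from cell import ctrl, eyes gives the robot as it stands.
- The arm moves only by the tool send_rows, never from a script. Its argument "plan" is a list of rows, each an object of numbers: "x", "y", "z": the shift along the tool's x, y, z scaled (see below); "turn": the turn about the tool's z scaled (see below). In form: [{"x": .., "y": .., "z": .., "turn": ..}, ...]. A call has 1 to 12 rows; each row shifts and turns the commanded pose from where the row before left it, along the tool's axes as they then stand; what a row does not reach is not made up. The controller multiplies each number of a shift by 0.8 m and each number of a turn by 120 degrees. A row lasts 1/10 s, in which the tool goes at most 50 mm and 8.59 degrees, less where a joint would pass 70% of its speed; a pose out of reach is approached as far as the arm can. A call with a number of a shift or a turn outside -1 to 1 is refused whole. A call with a gripper value outside its range is refused whole. "jaw" is the opening, from -1 (shut) to 1 (fully open), set as the call begins (left out, the last holds). The fingers move at their own pace and stop on an object; "squeeze" is the grip in N (left out, the last holds). Time passes only in rows, so rows that do not move let the fingers close. It gives the time, the measured TCP pose, the force and the opening at its end, in the units of the state.
- ctrl.read_state(): the state, without advancing time (a new reading comes with each control period).
- eyes.capture(name): name is "scene" or "top" or "wrist"; returns the picture (480x640x3 uint8, red, green, blue); there is no depth.
- eyes.camera_model(name): a dict with "fovy" (degrees; the focal length in pixels is half the picture's height over the tangent of half this angle, whatever the lens; pixels are square), "cx", "cy" (the principal point, pixels), "xyz" and "orientation" of the camera in the world. Camera axes: x right, y up, looking along -z (the intrinsics and any distortion apply to the point x, -y, -z); pixel columns grow to the right and rows downward; lengths in mm; the calibration is good to about 2 mm. The wrist camera is an equidistant fisheye: a pixel r from the principal point sees the ray r / f radians off the axis. A picture is of the moment at which its call begins: read the wrist's pose just before it. camera_model takes no time and is no camera call; for the wrist camera it gives the pose at the moment of the call.
- ctrl.close_job(): hands the job in, once; it reports no verdict.
The state is a dict: "clock": time; "q": joint angles; "qvel": joint speeds; "effort": joint torques, N m; "eef_pos": TCP position; "ee_rot": TCP orientation; "force": force on the tool from outside, world axes, zero at the start; "wrist_torque": the same for the moment, N m; "gripper_width": opening from 0.0 (shut) to 1.0 (fully open).
Only numpy, scipy, OpenCV 4.12 (cv2) and the standard library are available. Lean on these libraries where they do the work, as an engineer would, in place of code of your own. Each camera call takes 0.05 s, during which the arm holds its last target.

## Working session

There is one attempt and no reset: what is moved stays moved. The work goes in short steps, Python scripts to look and compute and a tool call to move; the robot and the scene stay as the last step left them, time stands still between calls to the robot, and variables do not carry over. Pictures are saved under pics/ and viewed, and the job is handed in when it is done.

Besides the shell and the picture viewer there is one more tool, called after "Call:" as name([rows], argument=value, ...), one row to a line, values as JSON. send_rows: Moves the arm, as the interface text tells. Its arguments: {"type":"object","properties":{"plan":{"type":"array","items":{"type":"object","properties":{"x":{"type":"number"},"y":{"type":"number"},"z":{"type":"number"},"turn":{"type":"number"}}}},"jaw":{"type":"number"},"squeeze":{"type":"number"}},"required":["plan"]}

```bash
mkdir -p pics; ls; python3 - <<'E'
from cell import ctrl, eyes
import cv2
print(ctrl.read_state())
for n in ["scene","top","wrist"]:
    print(n,eyes.camera_model(n)); cv2.imwrite(f"pics/{n}0.png",eyes.capture(n)[:,:,::-1])
E
```

```text
pics
{'clock': 0.0, 'q': array([-7.85241393e+01,  1.76223637e+01,  8.63841278e+01, -2.94109267e-04,
        7.61111636e+01, -4.21092633e+00]), 'qvel': array([-0.03116515, -0.03981394, -0.06320287, -0.0870112 ,  0.04822196,
        0.02420271]), 'effort': array([-9.35233656e-04, -4.57560790e+01, -2.51917845e+01, -3.76347043e-04,
        1.30529230e-02,  1.96023720e-06]), 'eef_pos': array([ 155.30493066, -552.89881678,  230.37844279]), 'ee_rot': array([-1.79991645e+02,  1.17358474e-01, -7.43131335e+01]), 'force': array([ 0.21800764, -0.11663778,  0.67877506]), 'wrist_torque': array([ 0.02867817,  0.0665112 , -0.02594176]), 'gripper_width': 0.9984385167593528}
scene {'fovy': 50.24482523625829, 'cx': 316.30392561527736, 'cy': 245.7745363407628, 'xyz': array([1342.16755119,  590.09406345,  991.90991739]), 'orientation': array([ 45.88966254,   0.32575532, 127.81748247])}
top {'fovy': 55.30296727922516, 'cx': 326.60267918106626, 'cy': 241.4221066175922, 'xyz': array([ 428.16879897,  -22.32744124, 1232.47237146]), 'orientation': array([  8.09970913,   0.62186892, -90.67285957])}
wrist {'fovy': 65.70646984690485, 'cx': 317.5672974825922, 'cy': 239.492242615211, 'xyz': array([ 218.10501703, -534.79710646,  373.51214296]), 'orientation': array([-1.49517465e+01,  6.34155645e-02, -7.43123227e+01])}
```

View pics/scene0.png

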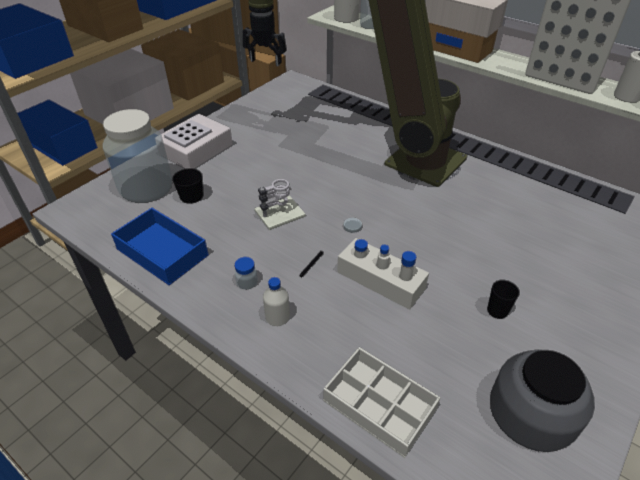

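View pics/top0.png

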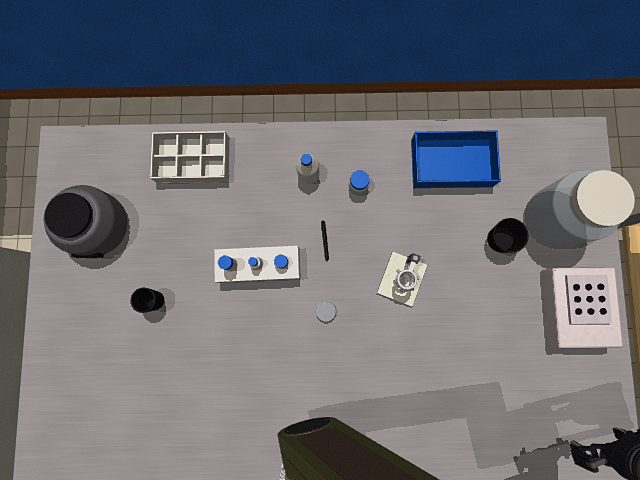

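View pics/wrist0.png

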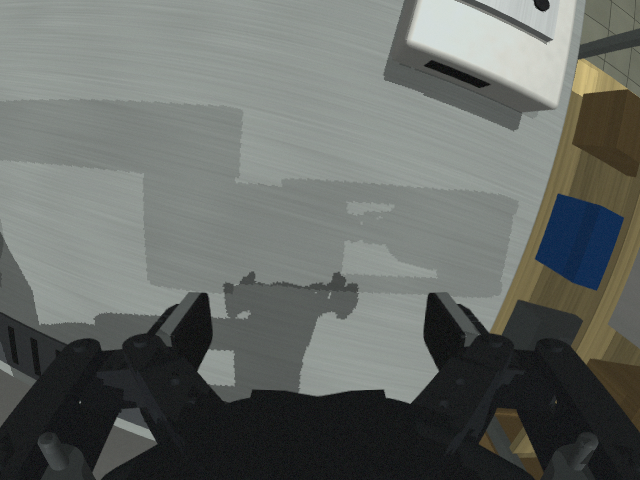

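The scene picture shows the rack with its tubes at about (361,246), (384,250) and (408,260). The rightmost looks tallest, and in the top view that is the left one at (225,263). The stand is at about (405,280) in the top view and (280,205) in the scene view. I'll enlarge both.

```bash
cat > h.py <<'E'
import numpy as np, cv2
from scipy.spatial.transform import Rotation as R
from cell import ctrl, eyes
def cam(n,m=None):
    m=m or eyes.camera_model(n)
    f=240/np.tan(np.radians(m['fovy']/2))
    return dict(f=f,c=np.array([m['cx'],m['cy']]),p=np.array(m['xyz']),R=R.from_euler('xyz',m['orientation'],degrees=True).as_matrix(),fish=n=='wrist')
def ray(c,uv):
    d=(np.array(uv,float)-c['c'])/c['f']
    if c['fish']:
        r=np.hypot(*d); s=np.sin(r)/r if r>0 else 1
        v=np.array([d[0]*s,-d[1]*s,-np.cos(r)])
    else: v=np.array([d[0],-d[1],-1])
    v=c['R']@v; return v/np.linalg.norm(v)
def atz(c,uv,z):
    v=ray(c,uv); return c['p']+v*(z-c['p'][2])/v[2]
def proj(c,P):
    v=c['R'].T@(np.array(P,float)-c['p'])
    if c['fish']:
        th=np.arctan2(np.hypot(v[0],v[1]),-v[2]); h=np.hypot(v[0],v[1])
        d=np.array([v[0],-v[1]])/h*th
    else: d=np.array([v[0],-v[1]])/-v[2]
    return c['c']+c['f']*d
def tri(obs):
    A=np.zeros((3,3));b=np.zeros(3)
    for c,uv in obs:
        v=ray(c,uv);M=np.eye(3)-np.outer(v,v);A+=M;b+=M@c['p']
    P=np.linalg.solve(A,b)
    return P,[np.round(proj(c,P)-uv,1) for c,uv in obs]
def crop(src,dst,x0,y0,w,h,k):
    im=cv2.imread(src)[y0:y0+h,x0:x0+w]
    im=cv2.resize(im,None,fx=k,fy=k,interpolation=cv2.INTER_CUBIC)
    st=10
    for x in range((x0//st+1)*st,x0+w,st): cv2.putText(im,str(x),(int((x-x0)*k),10),0,.35,(0,0,255),1); cv2.line(im,(int((x-x0+.5)*k),12),(int((x-x0+.5)*k),18),(0,0,255),1)
    for y in range((y0//st+1)*st,y0+h,st): cv2.putText(im,str(y),(0,int((y-y0+.5)*k)),0,.35,(0,0,255),1); cv2.line(im,(24,int((y-y0+.5)*k)),(30,int((y-y0+.5)*k)),(0,0,255),1)
    cv2.imwrite(dst,im)
E
python3 - <<'E'
from h import *
crop('pics/top0.png','pics/t_rack.png',205,235,105,60,7)
crop('pics/top0.png','pics/t_stand.png',365,240,75,75,8)
crop('pics/scene0.png','pics/s_rack.png',330,230,105,75,7)
crop('pics/scene0.png','pics/s_stand.png',245,170,75,65,8)
E
```

```text
(no output)
```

View pics/t_rack.png

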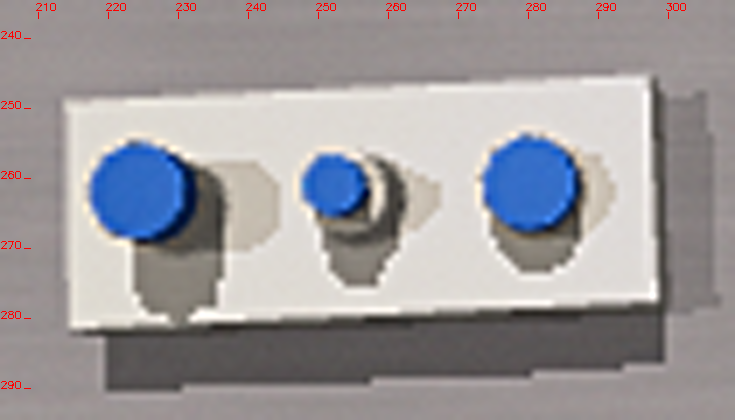

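View pics/t_stand.png

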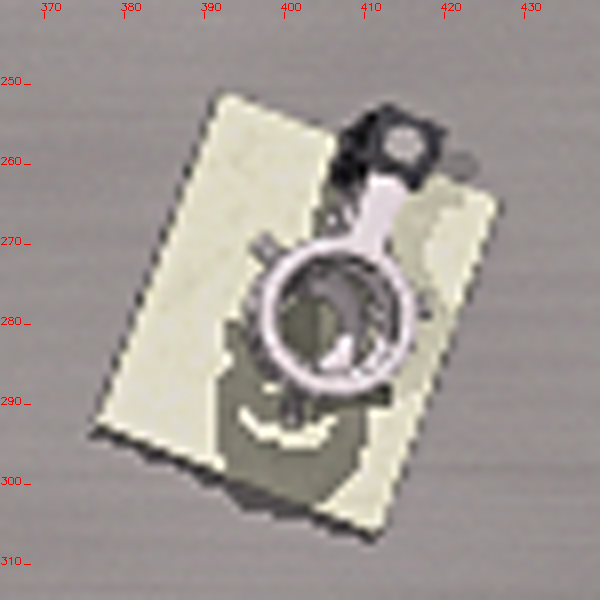

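View pics/s_rack.png

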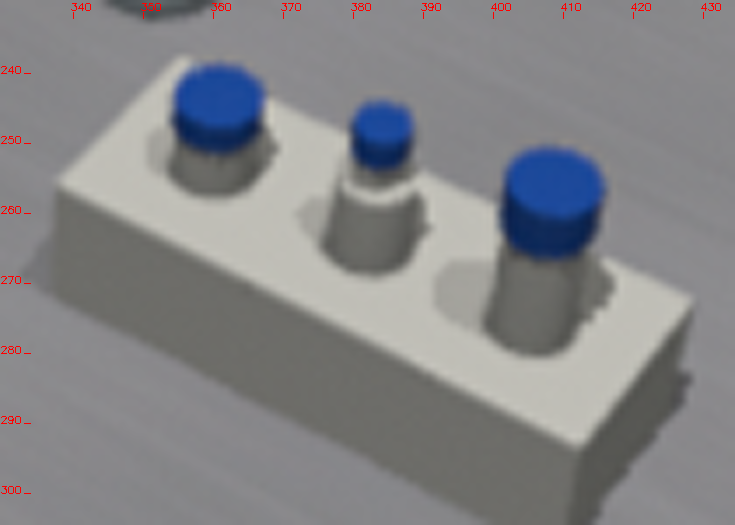

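View pics/s_stand.png

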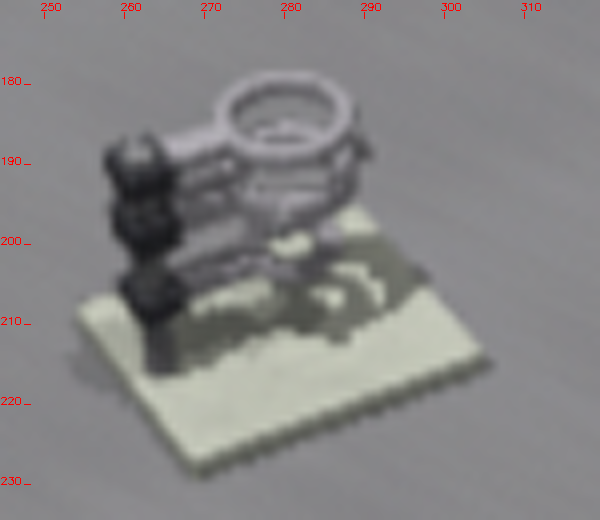

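```bash
python3 - <<'E'
from h import *
T=cam('top');S=cam('scene')
print('cap',tri([(T,(224.3,261.7)),(S,(408.6,255.9))]))
print('ring',tri([(T,(406.6,278.9)),(S,(280.1,183.6))]))
print('short',tri([(T,(280.1,261.0)),(S,(361,243.5))]))
print('neck',tri([(T,(252.4,261)),(S,(384.2,247.2))]))
print('cap@130 top',atz(T,(224.3,261.7),130), atz(S,(408.6,255.9),130))
print('ring108',atz(T,(406.6,278.9),108),atz(S,(280.1,183.6),108))
for uv in [(213.7,248.7),(298,245.3),(299,277.5),(214.8,282)]: print(atz(T,uv,60))
for uv in [(355.5,237.5),(337.5,256),(428,272.5),(412,293.5)]: print(atz(S,uv,60))
print('post',atz(T,(414.5,257),112), 'base', [atz(T,u,12) for u in [(391.5,251.5),(425.5,265.5),(376.5,293.5),(411.5,306.5)]])
E
```

```text
cap (array([538.61237294, 236.00820914, 131.50529321]), [array([-0.1,  0.1]), array([-0.1,  0. ])])
ring (array([ 492.59537653, -205.41704588,  113.42767326]), [array([-0.1,  0.1]), array([-0.1, -0. ])])
short (array([541.92232849, 104.68931694,  97.91866215]), [array([-0.1,  0.1]), array([-0.1, -0. ])])
neck (array([540.24710165, 169.76086593, 122.19404081]), [array([-0.2,  0.1]), array([-0.2,  0. ])])
cap@130 top [538.89866645 236.12952343 130.        ] [537.0315734  235.59598102 130.        ]
ring108 [ 493.13327902 -206.62210015  108.        ] [ 487.18535045 -209.96782966  108.        ]
[580.04509757 280.69292562  60.        ]
[586.0388507   62.46898267  60.        ]
[502.88677952  60.15312419  60.        ]
[494.05920977 275.88665223  60.        ]
[497.6209834   59.79106325  60.        ]
[582.68737879  62.65273749  60.        ]
[492.73240864 274.46433982  60.        ]
[576.3066325  277.63670436  60.        ]
post [ 546.29735577 -227.26239409  112.        ] base [array([ 572.43814457, -184.64350021,   12.        ]), array([ 533.70030392, -273.92497919,   12.        ]), array([ 461.115927  , -141.48142332,   12.        ]), array([ 425.99498288, -232.59816108,   12.        ])]
```

The tube's cap top triangulates to (538.6, 236.0, 131.5). It should be at z=130, so that agrees. Its neighbours are 66 mm apart and at the right heights, so this is the tall tube. The ring is at about (492, -207). I'll go above the ring for a close look.

Call:
send_rows([
  {"x":-0.0275,"y":-0.0475,"z":-0.003},
  {"x":-0.0275,"y":-0.0475,"z":-0.003},
  {"x":-0.0275,"y":-0.0475,"z":-0.003},
  {"x":-0.0275,"y":-0.0475,"z":-0.003},
  {"x":-0.0275,"y":-0.0475,"z":-0.003},
  {"x":-0.0275,"y":-0.0475,"z":-0.003},
  {"x":-0.0275,"y":-0.0475,"z":-0.003},
  {"x":-0.0275,"y":-0.0475,"z":-0.003},
  {"x":-0.0275,"y":-0.0475,"z":-0.003},
  {"x":-0.0275,"y":-0.0475,"z":-0.003},
  {"x":-0.0275,"y":-0.0475,"z":-0.003},
], jaw=1)

```text
validation failed for argument at $.pl...
```

Call:
send_rows([
  {"turn":-0.062},
  {"turn":-0.062},
  {"turn":-0.062},
  {"turn":-0.062},
  {"turn":-0.062},
  {"turn":-0.062},
  {"turn":-0.062},
  {"turn":-0.062},
  {"turn":-0.062},
  {"turn":-0.0612},
  {"turn":0},
  {"turn":0},
])

```text
validation failed for argument at $.pl...
```

```bash
python3 - <<'E'
from h import *
s=ctrl.read_state();print(s['clock'],s['eef_pos'],s['ee_rot'],s['q'],np.abs(s['qvel']).max(),s['force'])
m=eyes.camera_model('wrist');print(m); im=eyes.capture('wrist');cv2.imwrite('pics/w1.png',im[:,:,::-1])
import pickle;pickle.dump(m,open('w1.pkl','wb'))
E
```

```text
0.15 [ 155.33692675 -553.08253279  230.58385515] [-1.79992196e+02  9.00699747e-02 -7.43136818e+01] [-7.85256003e+01  1.76141411e+01  8.63654109e+01  1.20282895e-03
  7.61108479e+01 -4.21220205e+00] 0.23764678571056222 [-0.23140222  0.13340593 -0.14596879]
{'fovy': 65.70646984690485, 'cx': 317.5672974825922, 'cy': 239.492242615211, 'xyz': array([ 218.11691638, -534.85571819,  373.62484653]), 'orientation': array([-1.49528411e+01,  4.85466327e-02, -7.43123059e+01])}
```

View pics/w1.png

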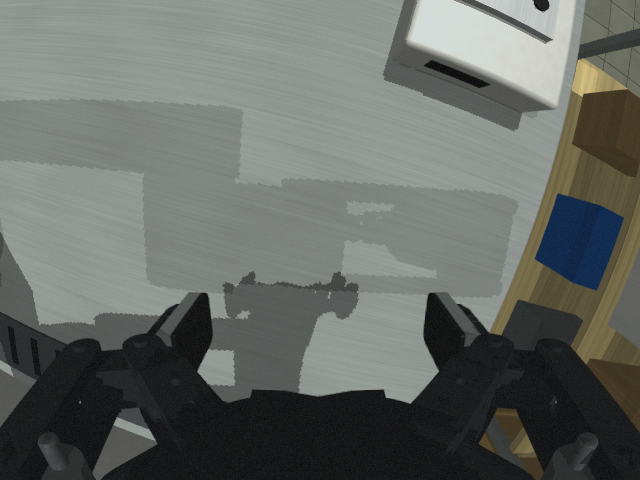

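Both calls were refused, so the arm did not move. All four keys may be required in each row.

Call:
send_rows([
  {"x":-0.0275,"y":-0.0475,"z":-0.003,"turn":0},
  {"x":-0.0275,"y":-0.0475,"z":-0.003,"turn":0},
], jaw=1)

```text
clock: 0.4
eef_pos: [216.7, -490.5, 235.6]
ee_rot: [-180.0, 0.0, -74.5]
force: [-0.2, 0.9, -0.2]
gripper_width: 1.003
```

Call:
send_rows([
  {"x":-0.0275,"y":-0.0475,"z":-0.003,"turn":0},
  {"x":-0.0275,"y":-0.0475,"z":-0.003,"turn":0},
  {"x":-0.0275,"y":-0.0475,"z":-0.003,"turn":0},
  {"x":-0.0275,"y":-0.0475,"z":-0.003,"turn":0},
  {"x":-0.0275,"y":-0.0475,"z":-0.003,"turn":0},
  {"x":-0.0275,"y":-0.0475,"z":-0.003,"turn":0},
  {"x":-0.0275,"y":-0.0475,"z":-0.003,"turn":0},
  {"x":-0.0275,"y":-0.0475,"z":-0.003,"turn":0},
  {"x":-0.0275,"y":-0.0475,"z":-0.003,"turn":0},
])

```text
clock: 1.3
eef_pos: [493.4, -206.0, 257.8]
ee_rot: [180.0, -0.0, -74.3]
force: [0.9, -0.0, -1.2]
gripper_width: 0.999
```

Call:
send_rows([
  {"x":0,"y":0,"z":0,"turn":-0.062},
  {"x":0,"y":0,"z":0,"turn":-0.062},
  {"x":0,"y":0,"z":0,"turn":-0.062},
  {"x":0,"y":0,"z":0,"turn":-0.062},
  {"x":0,"y":0,"z":0,"turn":-0.062},
  {"x":0,"y":0,"z":0,"turn":-0.062},
  {"x":0,"y":0,"z":0,"turn":-0.062},
  {"x":0,"y":0,"z":0,"turn":-0.062},
  {"x":0,"y":0,"z":0,"turn":-0.062},
  {"x":0,"y":0,"z":0,"turn":-0.0615},
  {"x":0,"y":0,"z":0,"turn":0},
  {"x":0,"y":0,"z":0,"turn":0},
])

```text
clock: 2.5
eef_pos: [492.3, -207.5, 257.5]
ee_rot: [-180.0, 0.0, -0.1]
force: [0.3, 0.2, -0.3]
gripper_width: 0.999
```

```bash
cat > shot.py <<'E'
import sys,pickle
from h import *
n=sys.argv[1]
s=ctrl.read_state();print(s['clock'],s['eef_pos'],s['ee_rot'],s['q'].round(1),np.abs(s['qvel']).max().round(2),s['force'],s['gripper_width'])
m=eyes.camera_model('wrist'); im=eyes.capture('wrist');cv2.imwrite(f'pics/{n}.png',im[:,:,::-1])
pickle.dump(m,open(f'{n}.pkl','wb')); print(m['xyz'],m['orientation'])
E
python3 shot.py w2
```

```text
2.5 [ 492.32915885 -207.53389974  257.54536042] [-1.79990516e+02  1.95946620e-02 -1.46432520e-01] [-27.4  13.2  88.7  -0.   78.1 -27.2] 0.22 [ 0.32408589  0.22514461 -0.2580223 ] 0.9994954185738664
[ 492.64717188 -141.65881986  400.6011773 ] [-14.97075203   0.03275333  -0.14576317]
```

View pics/w2.png

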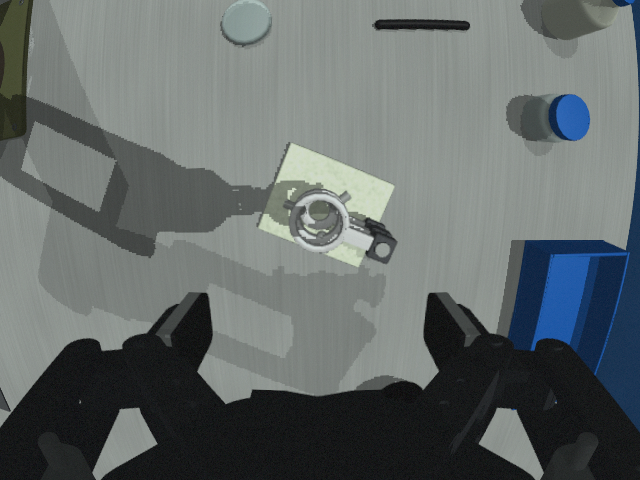

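The top ring is at about (318,220) and the post at (380,248). Enlarging it.

```bash
python3 - <<'E'
from h import *
crop('pics/w2.png','pics/w2c.png',275,175,130,100,6)
E
```

```text
(no output)
```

View pics/w2c.png

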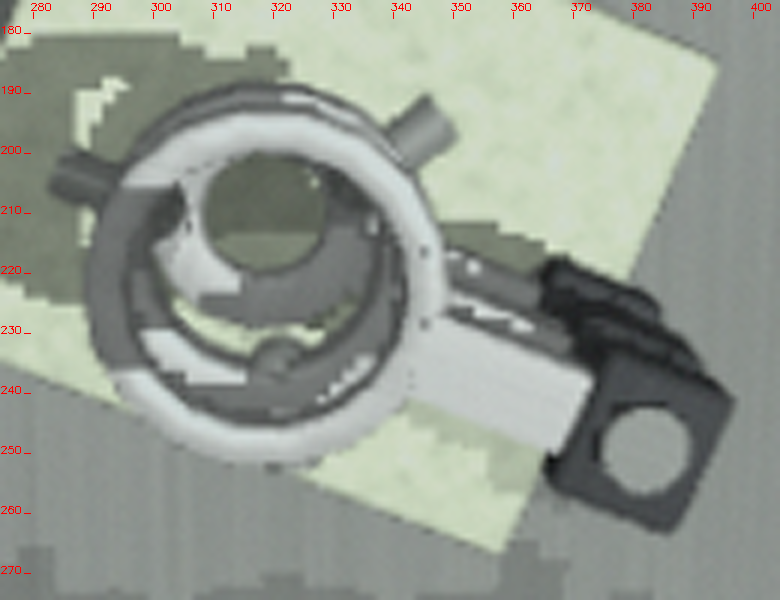

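```bash
python3 - <<'E'
from h import *
import pickle
from scipy.optimize import least_squares
T=cam('top');S=cam('scene');W=cam('wrist',pickle.load(open('w2.pkl','rb')))
r=atz(W,(319,222.3),108);p=atz(W,(382.2,249.3),112)
print(r,p,np.hypot(*(p-r)[:2]),np.degrees(np.arctan2(*(p-r)[1::-1])))
print(tri([(T,(406.6,278.9)),(S,(280.1,183.6)),(W,(319,222.3))]))
print(tri([(T,(406.6,278.9)),(W,(319,222.3))]))
# check projected outer ring extents
a=np.linspace(0,2*np.pi,181)
P=np.array([proj(W,r+[25*np.cos(t),25*np.sin(t),0]) for t in a]);print((P.min(0)-[274.5,174.5])*6,(P.max(0)-[274.5,174.5])*6)
for zz in range(36,70,4):
  P=np.array([proj(W,[r[0]+10*np.cos(t),r[1]+10*np.sin(t),zz]) for t in a])
  print(zz,(P.min(0)-[274.5,174.5])*6,(P.max(0)-[274.5,174.5])*6)
E
```

```text
[ 493.47148075 -205.5667996   108.        ] [ 545.13215021 -227.26143495  112.        ] 56.0310804212258 -22.779722712793
(array([ 493.02457211, -204.88630722,  113.82287182]), [array([-0.3, -0.1]), array([-0.1,  0. ]), array([-0.5,  0.7])])
(array([ 493.68266478, -208.50178933,   95.41185389]), [array([-0.1,  0.1]), array([0.2, 0.2])])
[ 81.16858614 102.07844004] [452.72676223 465.0844473 ]
36 [205.30669354 134.62385946] [325.91381826 253.27147218]
40 [204.72478654 138.20185842] [326.6219223  258.08538267]
44 [204.13043137 141.85835218] [327.34516341 263.00288749]
48 [203.52322899 145.59593209] [328.0840264  268.02731759]
52 [202.90276335 149.41730393] [328.83901677 273.162146  ]
56 [202.26860047 153.32529416] [329.61066176 278.4109954 ]
60 [201.62028748 157.32285676] [330.39951152 283.7776461 ]
64 [200.9573516  161.41308034] [331.20614039 289.26604453]
68 [200.27929905 165.59919591] [332.03114818 294.88031235]
```

The post-to-ring distance comes out at 56.03 mm against 56 given, so the ring is confirmed at (493.4, -205.6) with a stand yaw of about -22.8°. The bottom ring's upper face is at about z=49, so the tip should seat at about 36. Next I go above the tube.

Call:
send_rows([
  {"x":0.0058,"y":-0.0554,"z":-0.0028,"turn":0},
  {"x":0.0058,"y":-0.0554,"z":-0.0028,"turn":0},
  {"x":0.0058,"y":-0.0554,"z":-0.0028,"turn":0},
  {"x":0.0058,"y":-0.0554,"z":-0.0028,"turn":0},
  {"x":0.0058,"y":-0.0554,"z":-0.0028,"turn":0},
  {"x":0.0058,"y":-0.0554,"z":-0.0028,"turn":0},
  {"x":0.0058,"y":-0.0554,"z":-0.0028,"turn":0},
  {"x":0.0058,"y":-0.0554,"z":-0.0028,"turn":0},
  {"x":0.0058,"y":-0.0554,"z":-0.0028,"turn":0},
  {"x":0.0058,"y":-0.0554,"z":-0.0028,"turn":0},
  {"x":0,"y":0,"z":0,"turn":0},
  {"x":0,"y":0,"z":0,"turn":0},
])

```text
clock: 3.75
eef_pos: [538.4, 236.5, 279.7]
ee_rot: [180.0, 0.0, 0.1]
force: [0.5, 0.1, -0.3]
gripper_width: 1.002
```

```bash
python3 shot.py w3; python3 - <<'E'
from h import *
W=cam('wrist');print(proj(W,[538.6,236,130]))
u=proj(W,[538.6,236,130]).astype(int)
crop('pics/w3.png','pics/w3c.png',u[0]-60,u[1]-50,120,100,6)
E
```

```text
3.75 [538.37766552 236.501652   279.70967203] [1.79952696e+02 3.22253047e-02 8.95977152e-02] [19.6 16.8 80.3 -0.  82.9 19.5] 2.21 [ 0.5227034   0.13740636 -0.33799111] 1.001553546267734
[538.45145064 302.52412    422.69071452] [-15.02621687   0.0479848    0.09453379]
[318.09319142 223.66634506]
```

View pics/w3.png

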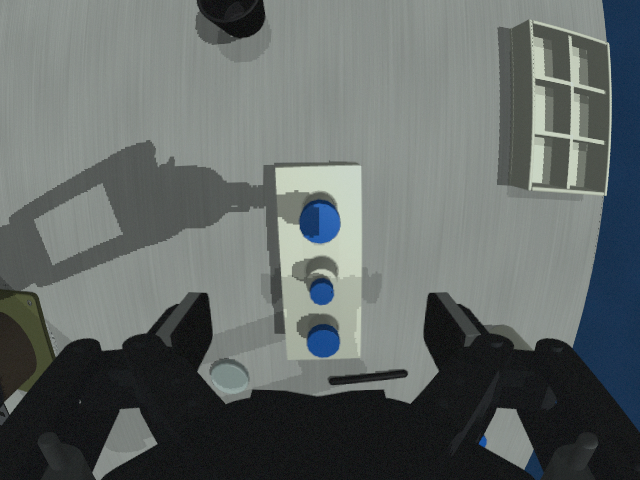

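View pics/w3c.png

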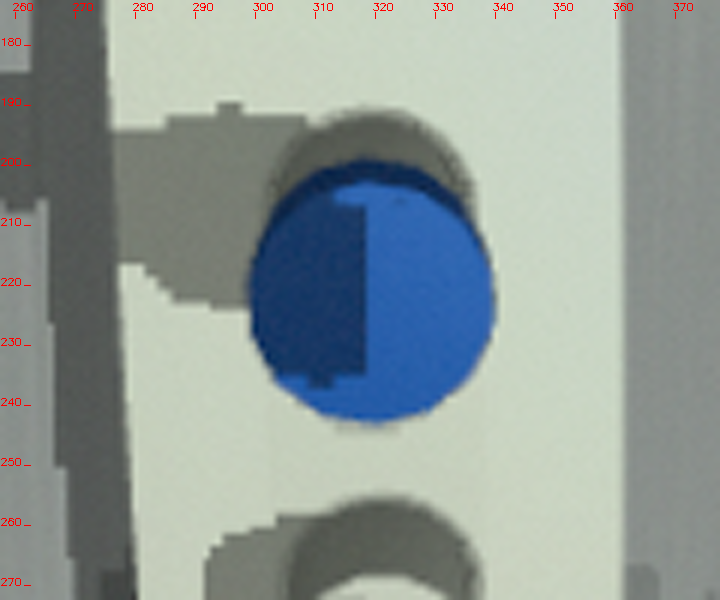

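```bash
python3 - <<'E'
from h import *
import pickle
T=cam('top');S=cam('scene');W=cam('wrist',pickle.load(open('w3.pkl','rb')))
u=(319.6,222.9)
print(atz(W,u,130), tri([(T,(224.3,261.7)),(S,(408.6,255.9)),(W,u)]))
print(ctrl.read_state()['eef_pos'])
E
```

```text
[539.95208285 237.80911965 130.        ] (array([539.17220882, 236.76110612, 131.34666619]), [array([-0.4, -0.2]), array([0. , 0.3]), array([-1. ,  1.6])])
[538.25341603 235.38807969 279.7082845 ]
```

The wrist view puts the cap at (540.0, 237.8) and the other two cameras put it at (538.6, 236), so they agree within calibration. I'll use (539.3, 237) and descend to TCP z=100, which puts the cap between the pads.

Call:
send_rows([
  {"x":0.0013,"y":-0.0015,"z":0.03,"turn":0},
  {"x":0,"y":0,"z":0.04,"turn":0},
  {"x":0,"y":0,"z":0.04,"turn":0},
  {"x":0,"y":0,"z":0.03,"turn":0},
  {"x":0,"y":0,"z":0.03,"turn":0},
  {"x":0,"y":0,"z":0.03,"turn":0},
  {"x":0,"y":0,"z":0.025,"turn":0},
  {"x":0,"y":0,"z":0,"turn":0},
  {"x":0,"y":0,"z":0,"turn":0},
])

```text
clock: 4.7
eef_pos: [539.7, 235.4, 100.3]
ee_rot: [180.0, 0.0, -0.1]
force: [0.2, 1.6, -0.5]
gripper_width: 0.998
```

```bash
python3 shot.py w4;python3 -c "
from cell import ctrl
for i in range(3): print(ctrl.read_state()['eef_pos'])"
```

```text
4.7 [539.72562421 235.42565259 100.30202876] [ 1.79969385e+02  3.87834124e-02 -9.52809353e-02] [19.5 25.8 94.2 -0.  60.1 19.6] 1.66 [ 0.1737727   1.59762777 -0.50840418] 0.9981388871655663
[540.02901076 301.39360289 243.28232062] [-15.00976992   0.05680386  -0.09597927]
[540.44517343 235.9693581  101.08481171]
[540.44517343 235.9693581  101.08481171]
[540.44517343 235.9693581  101.08481171]
```

View pics/w4.png

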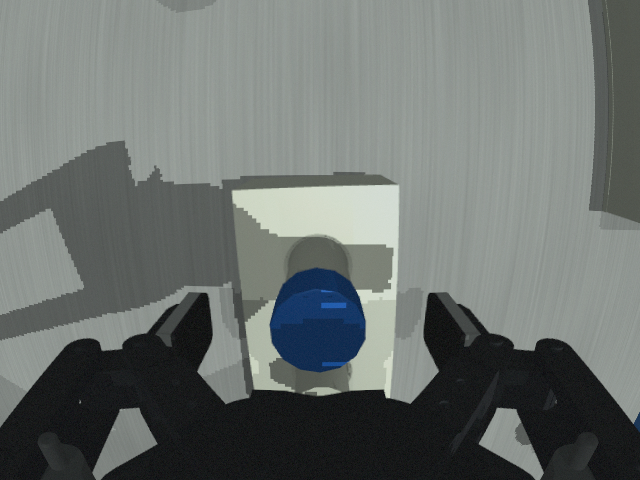

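```bash
python3 - <<'E'
from h import *
import pickle
W=cam('wrist',pickle.load(open('w4.pkl','rb')))
for y in (234,236,238):
  P=np.array([proj(W,[539.7+17*np.cos(t),y+17*np.sin(t),130]) for t in np.linspace(0,6.28,90)]);print(y,P.min(0),P.max(0))
crop('pics/w4.png','pics/w4c.png',255,255,130,125,6)
E
```

```text
234 [268.94661835 297.69757469] [365.61711633 380.08783613]
236 [268.62414809 292.18443263] [365.91601264 375.8323821 ]
238 [268.30332483 286.60051965] [366.21296765 371.50485293]
```

View pics/w4c.png

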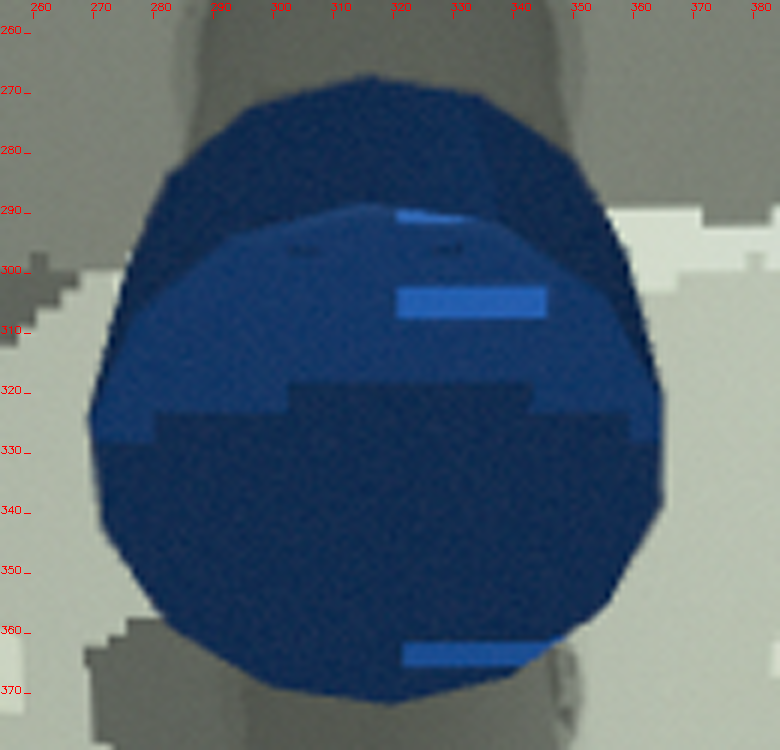

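The cap is centred between the fingers: pixels 269–365 give centre 317, and the fingers are at 212 and 424. In y the tube sits about 2 mm from the TCP, which is fine on 22 mm pads. Closing now.

Call:
send_rows([
  {"x":0,"y":0,"z":0,"turn":0},
  {"x":0,"y":0,"z":0,"turn":0},
  {"x":0,"y":0,"z":0,"turn":0},
  {"x":0,"y":0,"z":0,"turn":0},
  {"x":0,"y":0,"z":0,"turn":0},
  {"x":0,"y":0,"z":0,"turn":0},
  {"x":0,"y":0,"z":0,"turn":0},
  {"x":0,"y":0,"z":0,"turn":0},
  {"x":0,"y":0,"z":0,"turn":0},
  {"x":0,"y":0,"z":0,"turn":0},
], jaw=-1, squeeze=60)

```text
clock: 5.75
eef_pos: [540.0, 237.2, 101.0]
ee_rot: [-180.0, -0.1, 0.0]
force: [-0.7, 0.6, 4.8]
gripper_width: 0.379
```

```bash
python3 shot.py w5
```

```text
5.75 [540.04651509 237.15418551 100.9955007 ] [-1.79971725e+02 -6.60945196e-02  3.72548610e-02] [19.6 25.8 94.1  0.  60.  19.6] 0.15 [-0.72392812  0.59686529  4.75117132] 0.379173234269764
[539.94886588 302.97002365 244.07282364] [-14.95143576  -0.05368078   0.03946365]
```

View pics/w5.png

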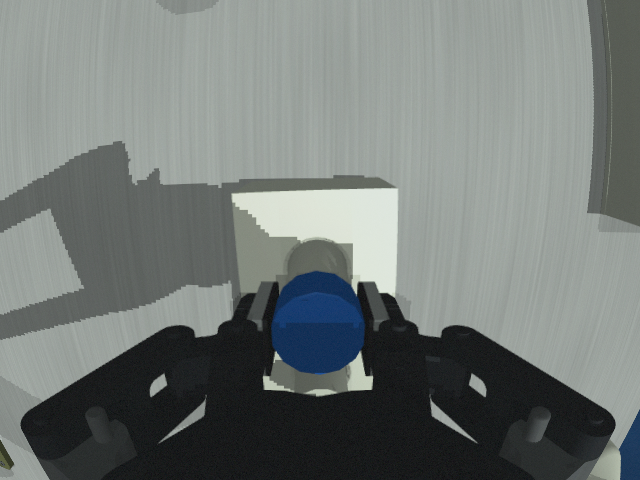

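The grip holds at an opening of about 32–34 mm. Lifting 140 mm.

Call:
send_rows([
  {"x":0,"y":0,"z":-0.015,"turn":0},
  {"x":0,"y":0,"z":-0.03,"turn":0},
  {"x":0,"y":0,"z":-0.03,"turn":0},
  {"x":0,"y":0,"z":-0.03,"turn":0},
  {"x":0,"y":0,"z":-0.03,"turn":0},
  {"x":0,"y":0,"z":-0.03,"turn":0},
  {"x":0,"y":0,"z":-0.01,"turn":0},
  {"x":0,"y":0,"z":0,"turn":0},
  {"x":0,"y":0,"z":0,"turn":0},
  {"x":0,"y":0,"z":0,"turn":0},
])

```text
clock: 6.8
eef_pos: [538.6, 236.5, 238.5]
ee_rot: [179.9, 0.2, 0.0]
force: [0.4, -0.1, -0.9]
gripper_width: 0.376
```

```bash
python3 shot.py w6; python3 - <<'E'
from h import *
cv2.imwrite('pics/s6.png',eyes.capture('scene')[:,:,::-1]); crop('pics/s6.png','pics/s6c.png',330,170,120,130,6)
E
```

```text
6.8 [538.62342884 236.50135664 238.4626336 ] [1.79940419e+02 1.74648310e-01 2.84726574e-02] [19.6 18.4 83.9  0.  77.8 19.6] 0.21 [ 0.37663559 -0.12928754 -0.87473595] 0.3756680231455776
[539.14544654 302.51418009 381.39866695] [-15.04233724   0.19097834   0.02807003]
```

View pics/w6.png

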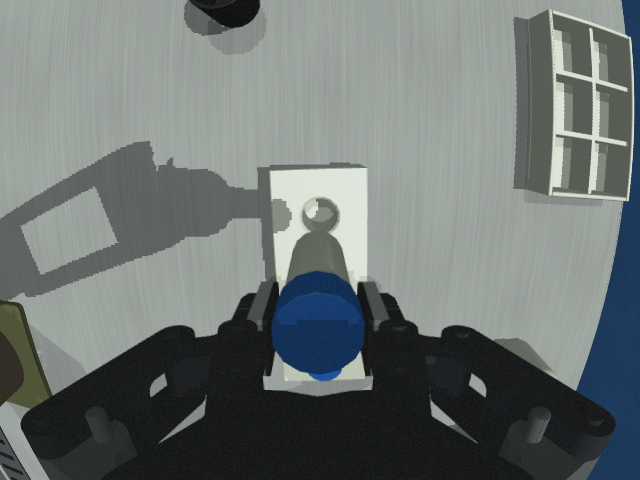

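View pics/s6c.png

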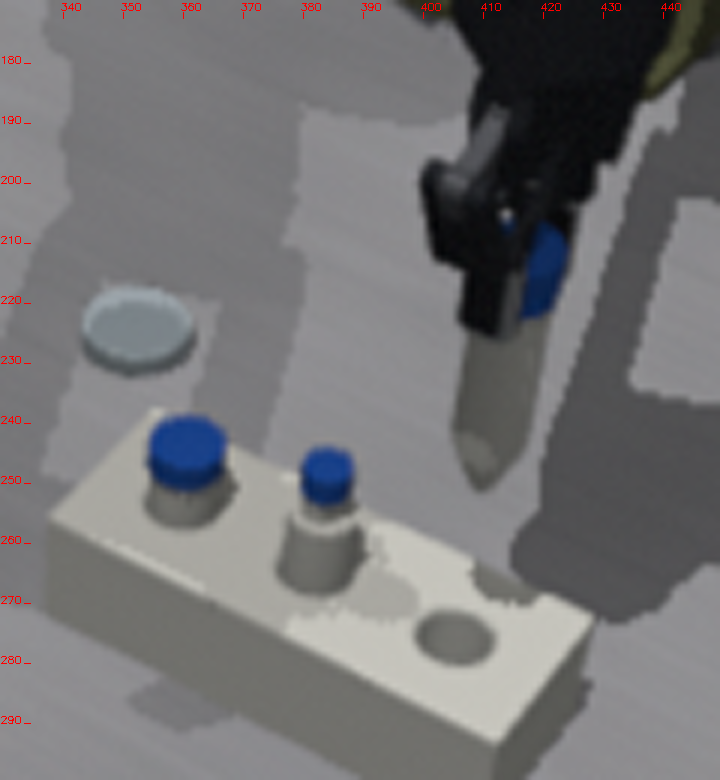

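```bash
python3 - <<'E'
from h import *
import pickle
S=cam('scene');W=cam('wrist',pickle.load(open('w6.pkl','rb')))
for z in (146,172,246,268):
  P=[539.3,236.8,z]; print(z,(proj(S,P)-[329.5,169.5])*6, proj(W,P))
crop('pics/w6.png','pics/w6c.png',265,195,110,190,4)
E
```

```text
146 [479.22311805 494.14541049] [318.94654413 243.09520027]
172 [487.39693105 446.15336676] [318.95684366 254.93568358]
246 [512.09476711 301.14153103] [318.99240019 309.85056771]
268 [519.87780856 255.44387858] [319.00252565 337.11388096]
```

View pics/w6c.png

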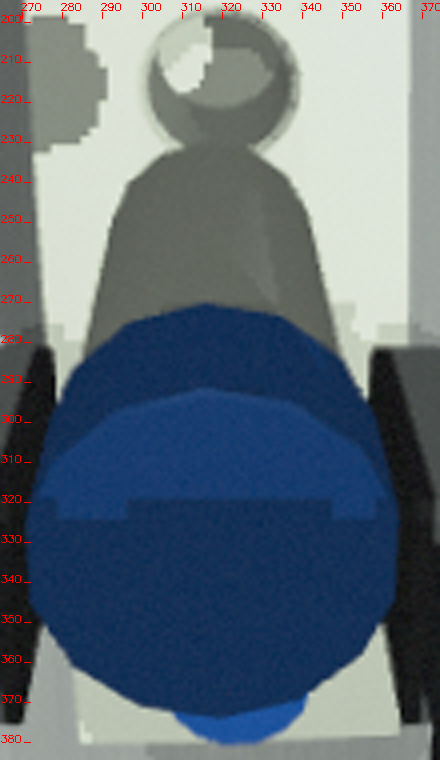

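```bash
python3 - <<'E'
from h import *
import pickle
W=cam('wrist',pickle.load(open('w6.pkl','rb')))
a=np.linspace(0,6.28,90)
for y in (236,238,240):
  f=lambda z,r:(lambda P:(P[:,1].min().round(1),P[:,1].max().round(1),P[:,0].mean().round(1)))(np.array([proj(W,[539.3+r*np.cos(t),y+r*np.sin(t),z]) for t in a]))
  print(y,'tip',f(146,5),'cap',f(268,17))
print(W['p'])
E
```

```text
236 tip (np.float64(236.9), np.float64(251.5), np.float64(319.0)) cap (np.float64(294.9), np.float64(377.8), np.float64(319.5))
238 tip (np.float64(234.0), np.float64(248.6), np.float64(319.0)) cap (np.float64(289.4), np.float64(373.5), np.float64(319.5))
240 tip (np.float64(231.0), np.float64(245.7), np.float64(319.0)) cap (np.float64(283.8), np.float64(369.2), np.float64(319.5))
[539.14544654 302.51418009 381.39866695]
```

The tube hangs nearly upright, with its tip within about 2 mm of the axis. Carrying it over the ring: (-46, -443.5) mm.

Call:
send_rows([
  {"x":-0.0058,"y":0.0354,"z":0,"turn":0},
  {"x":-0.0058,"y":0.0554,"z":0,"turn":0},
  {"x":-0.0058,"y":0.0554,"z":0,"turn":0},
  {"x":-0.0058,"y":0.0554,"z":0,"turn":0},
  {"x":-0.0058,"y":0.0554,"z":0,"turn":0},
  {"x":-0.0058,"y":0.0554,"z":0,"turn":0},
  {"x":-0.0058,"y":0.0554,"z":0,"turn":0},
  {"x":-0.0058,"y":0.0554,"z":0,"turn":0},
  {"x":-0.0058,"y":0.0554,"z":0,"turn":0},
  {"x":-0.0056,"y":0.0554,"z":0,"turn":0},
  {"x":0,"y":0.0202,"z":0,"turn":0},
  {"x":0,"y":0,"z":0,"turn":0},
])

```text
clock: 8.1
eef_pos: [493.5, -208.8, 239.4]
ee_rot: [-180.0, 0.0, -0.2]
force: [0.9, 0.6, -0.2]
gripper_width: 0.387
```

Call:
send_rows([
  {"x":0,"y":0,"z":0,"turn":0},
  {"x":0,"y":0,"z":0.02,"turn":0},
  {"x":0,"y":0,"z":0.01,"turn":0},
  {"x":0,"y":0,"z":0,"turn":0},
  {"x":0,"y":0,"z":0,"turn":0},
])

```text
clock: 8.6
eef_pos: [493.7, -205.5, 216.0]
ee_rot: [-180.0, 0.0, 0.1]
force: [1.1, -0.5, -0.3]
gripper_width: 0.381
```

```bash
python3 shot.py w7; python3 - <<'E'
from h import *
for n in('scene','top'): cv2.imwrite(f'pics/{n}7.png',eyes.capture(n)[:,:,::-1])
crop('pics/scene7.png','pics/s7c.png',230,120,110,120,5)
crop('pics/top7.png','pics/t7c.png',365,230,90,80,6)
crop('pics/w7.png','pics/w7c.png',255,165,140,220,3.5)
E
```

```text
8.6 [ 493.70329934 -205.4541708   216.04566791] [-1.79971750e+02  3.21007432e-02  1.12737794e-01] [-27.1  15.1  92.3   0.   72.6 -27.2] 1.07 [ 1.14844864 -0.49910456 -0.27911759] 0.3812328614430699
[ 493.76713289 -139.62645809  359.11800384] [-14.95038954   0.04631919   0.1128167 ]
```

View pics/s7c.png

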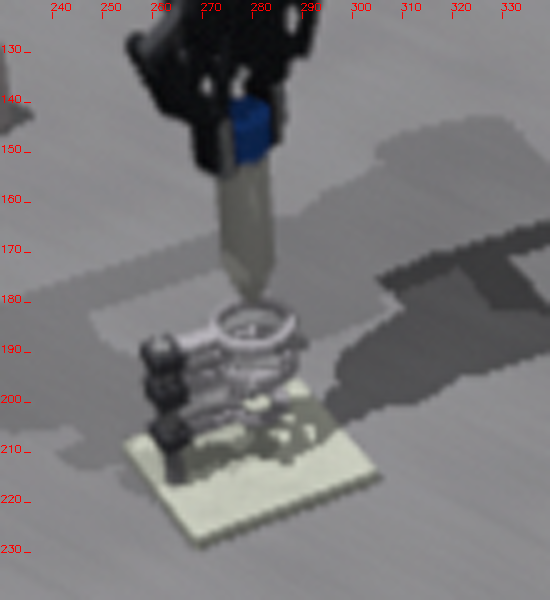

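View pics/w7c.png

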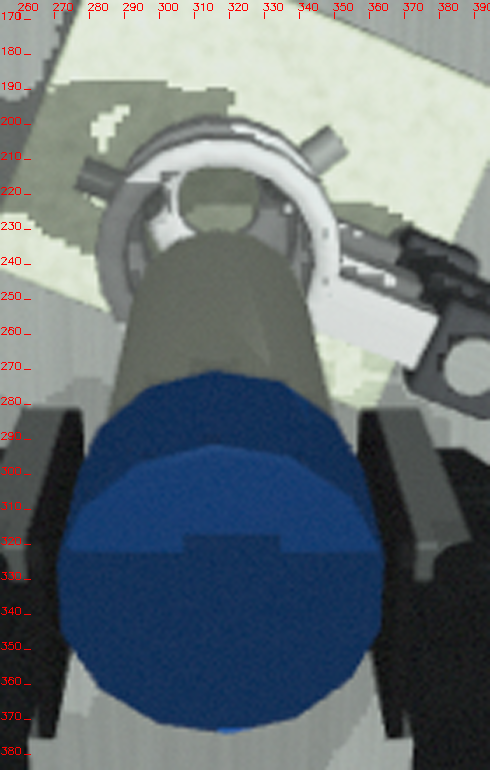

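```bash
python3 - <<'E'
from h import *
import pickle
S=cam('scene');W=cam('wrist',pickle.load(open('w7.pkl','rb')))
a=np.linspace(0,6.28,90)
def ext(C,x,y,z,r):
  P=np.array([proj(C,[x+r*np.cos(t),y+r*np.sin(t),z]) for t in a]);return np.r_[P.min(0),P.max(0)].round(1)
for y in (-203,-205,-207,-209):
  print(y,'ring',ext(W,493.5,y,108,25),'tip',ext(W,493.5,y,124,5),'cap',ext(W,493.5,y,246,17))
  print('scene ring',ext(S,493.5,y,108,25),'tip',ext(S,493.5,y,124,5))
E
```

```text
-203 ring [281.5 198.9 353.1 268.3] tip [309.6 233.  324.9 247.7] cap [267.7 287.1 365.7 372.1]
scene ring [271.6 180.2 289.4 191.1] tip [278.4 180.  282.  182.1]
-205 ring [281.6 201.8 353.  270.9] tip [309.6 235.9 324.9 250.6] cap [268.  292.7 365.4 376.4]
scene ring [271.1 180.  288.8 190.8] tip [277.9 179.7 281.4 181.8]
-207 ring [281.7 204.6 352.9 273.5] tip [309.7 238.9 324.8 253.5] cap [268.3 298.2 365.1 380.7]
scene ring [270.6 179.7 288.3 190.5] tip [277.3 179.4 280.9 181.6]
-209 ring [281.7 207.5 352.8 276.1] tip [309.7 241.8 324.8 256.4] cap [268.6 303.7 364.8 384.9]
scene ring [270.1 179.5 287.7 190.3] tip [276.8 179.2 280.4 181.3]
```

View pics/t7c.png

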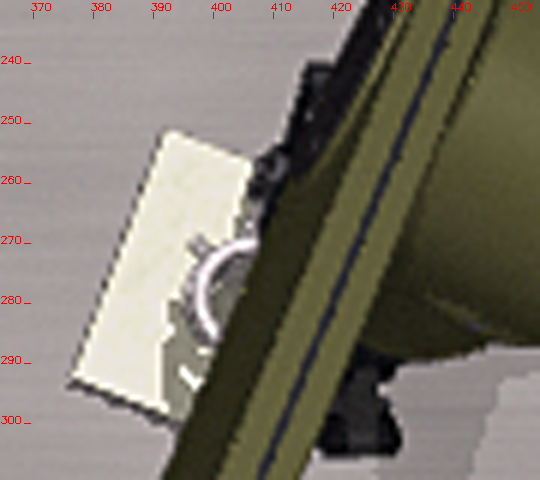

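The tip hangs over the ring. The wrist view puts the tube about 2 mm to +y and 0.5 mm to +x of the ring axis, and the scene view agrees on the y offset. I'll correct that, then go down to just above the plungers.

Call:
send_rows([
  {"x":-0.0006,"y":0.0028,"z":0,"turn":0},
  {"x":0,"y":0,"z":0.01,"turn":0},
  {"x":0,"y":0,"z":0.01,"turn":0},
  {"x":0,"y":0,"z":0.01,"turn":0},
  {"x":0,"y":0,"z":0.01,"turn":0},
  {"x":0,"y":0,"z":0,"turn":0},
  {"x":0,"y":0,"z":0,"turn":0},
])

```text
clock: 9.45
eef_pos: [493.0, -208.7, 183.6]
ee_rot: [-180.0, 0.1, 0.0]
force: [-0.1, 0.0, -0.2]
gripper_width: 0.381
```

```bash
python3 shot.py w8; python3 - <<'E'
from h import *
cv2.imwrite(f'pics/scene8.png',eyes.capture('scene')[:,:,::-1])
crop('pics/scene8.png','pics/s8c.png',240,130,80,90,6)
crop('pics/w8.png','pics/w8c.png',255,165,140,220,3.5)
print(ctrl.read_state()['eef_pos'])
E
```

```text
9.45 [ 492.96060709 -208.69779666  183.60956903] [-1.79970239e+02  5.20503637e-02  2.29657687e-02] [-27.5  16.9  94.9   0.   68.3 -27.5] 0.76 [-0.08940178  0.04798178 -0.22764257] 0.3809497510717538
[ 493.1732099  -142.87519245  326.67595348] [-14.95227101   0.06693406   0.02527536]
[ 493.44873869 -208.93088946  184.29259006]
```

View pics/s8c.png

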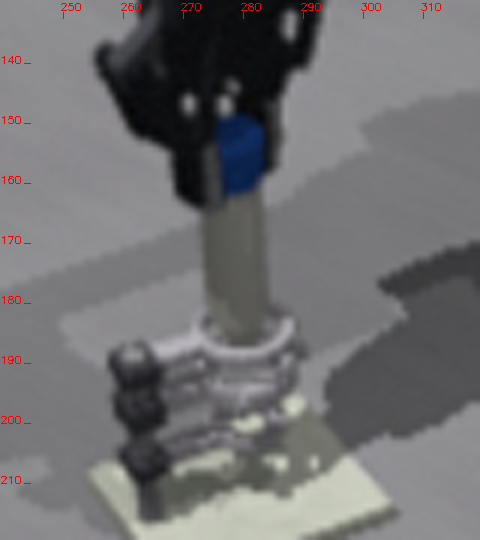

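View pics/w8c.png

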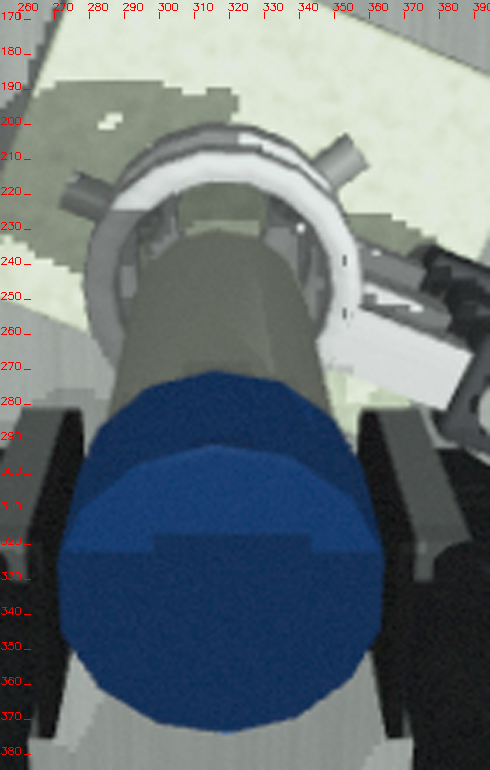

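```bash
python3 - <<'E'
from h import *
import pickle
S=cam('scene');W=cam('wrist',pickle.load(open('w8.pkl','rb')))
a=np.linspace(0,6.28,90)
def ext(C,x,y,z,r):
  P=np.array([proj(C,[x+r*np.cos(t),y+r*np.sin(t),z]) for t in a]);return np.r_[P.min(0),P.max(0)].round(1)
for y in (-203,-205,-207,-209):
  print(y,'ring',ext(W,493.5,y,108,25),'cap',ext(W,493.5,y,214,17),'z160',ext(W,493.5,y,150,15),'tip',ext(W,493.5,y,92,5))
  print('scene ring',ext(S,493.5,y,108,25),'body',ext(S,493.5,y,118,15), ext(S,493.5,y,170,15))
E
```

```text
-203 ring [277.7 201.7 359.3 280.5] cap [269.1 278.4 368.5 365.6] z160 [288.7 235.4 348.4 291.9] tip [310.8 228.3 326.1 243.1]
scene ring [271.6 180.2 289.4 191.1] body [275.  179.5 285.7 186. ] [273.8 164.3 284.8 170.7]
-205 ring [277.7 205.  359.2 283.4] cap [269.4 284.1 368.2 370. ] z160 [288.8 239.4 348.3 295.5] tip [310.8 231.2 326.1 246. ]
scene ring [271.1 180.  288.8 190.8] body [274.4 179.3 285.1 185.7] [273.3 164.1 284.2 170.5]
-207 ring [277.8 208.3 359.1 286.3] cap [269.7 289.7 367.9 374.4] z160 [288.9 243.3 348.2 299. ] tip [310.8 234.2 326.1 249. ]
scene ring [270.6 179.7 288.3 190.5] body [273.9 179.  284.6 185.5] [272.7 163.8 283.6 170.2]
-209 ring [277.9 211.6 359.  289.2] cap [270.1 295.3 367.5 378.7] z160 [289.  247.2 348.1 302.5] tip [310.8 237.2 326.1 251.9]
scene ring [270.1 179.5 287.7 190.3] body [273.4 178.8 284.  185.2] [272.2 163.6 283.1 169.9]
```

```bash
python3 - <<'E'
from h import *
im=cv2.imread('pics/scene8.png').astype(int)
for r in (172,176,180,182,183,184): print(r,[tuple(im[r,c])[1] for c in range(266,296)])
im=cv2.imread('pics/scene0.png').astype(int)
print('scene0, cols 266..')
for r in (180,182,184,186,188): print(r,[im[r,c][1] for c in range(266,296)])
crop('pics/scene8.png','pics/s8d.png',258,168,44,36,17)
E
```

```text
172 [np.int64(121), np.int64(121), np.int64(122), np.int64(122), np.int64(121), np.int64(122), np.int64(121), np.int64(112), np.int64(83), np.int64(83), np.int64(86), np.int64(86), np.int64(88), np.int64(89), np.int64(91), np.int64(92), np.int64(89), np.int64(90), np.int64(105), np.int64(120), np.int64(120), np.int64(119), np.int64(120), np.int64(120), np.int64(122), np.int64(119), np.int64(118), np.int64(119), np.int64(119), np.int64(120)]
176 [np.int64(120), np.int64(124), np.int64(136), np.int64(136), np.int64(138), np.int64(142), np.int64(142), np.int64(133), np.int64(94), np.int64(83), np.int64(84), np.int64(86), np.int64(88), np.int64(89), np.int64(90), np.int64(89), np.int64(89), np.int64(89), np.int64(99), np.int64(118), np.int64(120), np.int64(119), np.int64(119), np.int64(118), np.int64(119), np.int64(120), np.int64(119), np.int64(120), np.int64(121), np.int64(120)]
180 [np.int64(139), np.int64(138), np.int64(139), np.int64(139), np.int64(139), np.int64(138), np.int64(138), np.int64(134), np.int64(114), np.int64(103), np.int64(99), np.int64(97), np.int64(87), np.int64(88), 
[... 3169 characters left out ...]
4(147), np.int64(156), np.int64(150), np.int64(154), np.int64(160), np.int64(159), np.int64(151), np.int64(159), np.int64(146), np.int64(110), np.int64(115), np.int64(124), np.int64(133), np.int64(133), np.int64(133), np.int64(132), np.int64(132)]
188 [np.int64(168), np.int64(172), np.int64(172), np.int64(166), np.int64(146), np.int64(139), np.int64(115), np.int64(107), np.int64(131), np.int64(149), np.int64(163), np.int64(166), np.int64(158), np.int64(156), np.int64(158), np.int64(158), np.int64(158), np.int64(156), np.int64(145), np.int64(121), np.int64(104), np.int64(100), np.int64(115), np.int64(84), np.int64(85), np.int64(115), np.int64(134), np.int64(135), np.int64(133), np.int64(134)]
```

View pics/s8d.png

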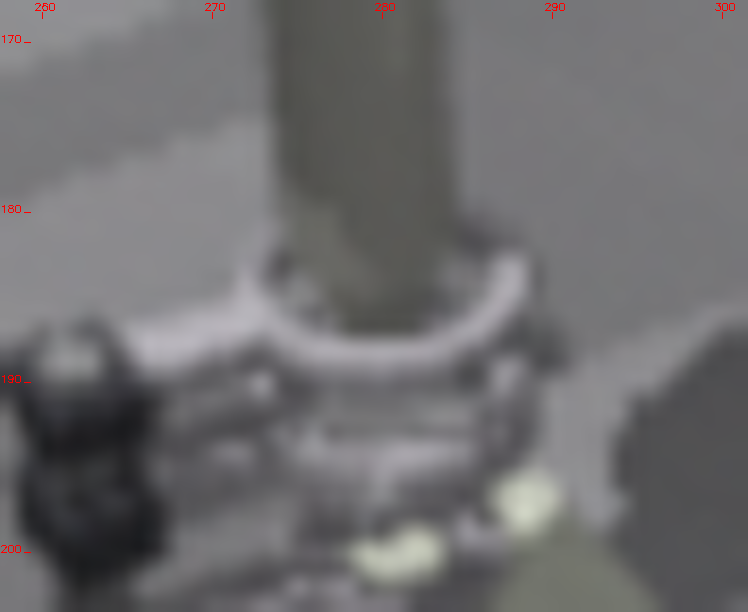

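The tip is inside the top ring and centred to within about 1 mm, with no contact force. I'll trim y by +0.6 mm and go down in steps.

Call:
send_rows([
  {"x":0,"y":-0.0008,"z":0.01,"turn":0},
  {"x":0,"y":0,"z":0.01,"turn":0},
  {"x":0,"y":0,"z":0.005,"turn":0},
  {"x":0,"y":0,"z":0,"turn":0},
  {"x":0,"y":0,"z":0,"turn":0},
])

```text
clock: 10.05
eef_pos: [493.1, -208.1, 163.9]
ee_rot: [-180.0, 0.0, 0.0]
force: [-0.2, 0.1, -0.3]
gripper_width: 0.377
```

Call:
send_rows([
  {"x":0,"y":0,"z":0.005,"turn":0},
  {"x":0,"y":0,"z":0.005,"turn":0},
  {"x":0,"y":0,"z":0,"turn":0},
  {"x":0,"y":0,"z":0,"turn":0},
])

```text
clock: 10.45
eef_pos: [493.0, -208.1, 156.0]
ee_rot: [-180.0, 0.0, 0.0]
force: [-0.3, -0.5, -1.5]
gripper_width: 0.379
```

Call:
send_rows([
  {"x":0,"y":0,"z":0.0025,"turn":0},
  {"x":0,"y":0,"z":0.0025,"turn":0},
  {"x":0,"y":0,"z":0,"turn":0},
  {"x":0,"y":0,"z":0,"turn":0},
])

```text
clock: 10.85
eef_pos: [493.3, -207.9, 152.1]
ee_rot: [-180.0, -0.0, 0.0]
force: [0.7, 1.7, -0.8]
gripper_width: 0.374
```

Call:
send_rows([
  {"x":0,"y":0,"z":0.0025,"turn":0},
  {"x":0,"y":0,"z":0.0025,"turn":0},
  {"x":0,"y":0,"z":0,"turn":0},
  {"x":0,"y":0,"z":0,"turn":0},
])

```text
clock: 11.25
eef_pos: [493.1, -208.1, 148.0]
ee_rot: [-180.0, 0.0, 0.0]
force: [-0.4, 1.3, 0.4]
gripper_width: 0.378
```

```bash
python3 shot.py w9; python3 - <<'E'
from h import *
cv2.imwrite(f'pics/scene9.png',eyes.capture('scene')[:,:,::-1])
crop('pics/scene9.png','pics/s9c.png',240,130,80,90,6)
E
```

```text
11.25 [ 493.0817224  -208.14486237  148.01621653] [-1.79999552e+02  1.16887029e-02  2.92164665e-02] [-27.4  19.   97.7  -0.   63.4 -27.4] 0.07 [-0.38499582  1.26925301  0.39341317] 0.3781013500614644
[ 493.17440936 -142.25539561  291.06384869] [-14.98088537   0.02515854   0.02985592]
```

View pics/w9.png

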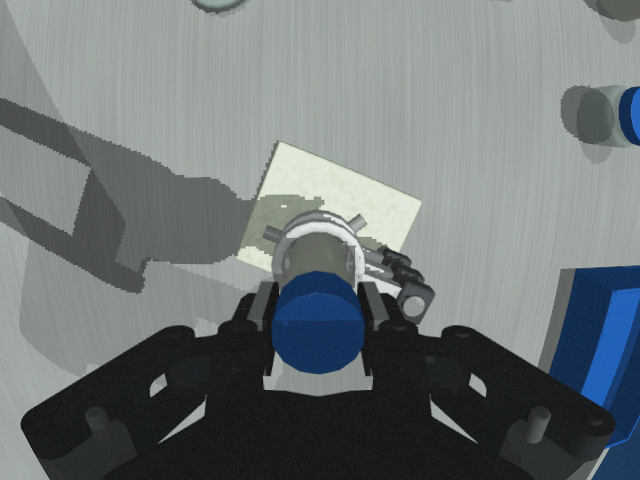

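View pics/s9c.png

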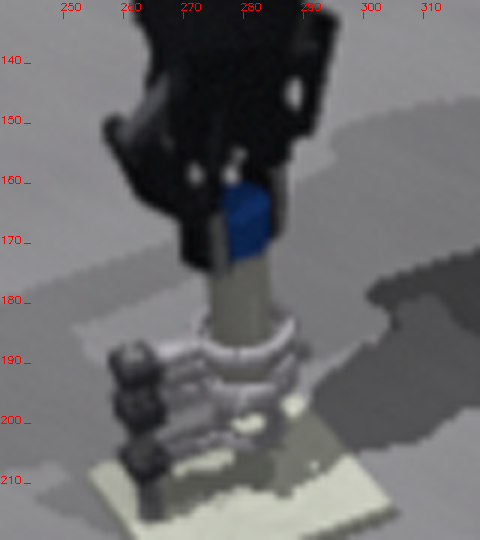

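A small +y force has appeared, so the tube sits slightly to -y. I'll nudge it +0.5 mm and keep going in fine steps.

Call:
send_rows([
  {"x":0,"y":-0.0006,"z":0.00125,"turn":0},
  {"x":0,"y":0,"z":0.00125,"turn":0},
  {"x":0,"y":0,"z":0.00125,"turn":0},
  {"x":0,"y":0,"z":0,"turn":0},
])

```text
clock: 11.75
eef_pos: [493.8, -208.0, 145.6]
ee_rot: [180.0, -0.1, 0.0]
force: [-0.7, -0.2, 4.1]
gripper_width: 0.383
```

Call:
send_rows([
  {"x":0,"y":0,"z":0.00125,"turn":0},
  {"x":0,"y":0,"z":0.00125,"turn":0},
  {"x":0,"y":0,"z":0.00125,"turn":0},
  {"x":0,"y":0,"z":0,"turn":0},
])

```text
clock: 12.15
eef_pos: [493.7, -207.9, 142.3]
ee_rot: [180.0, -0.1, 0.0]
force: [0.9, 1.3, 2.5]
gripper_width: 0.376
```

Call:
send_rows([
  {"x":0,"y":0,"z":0.00125,"turn":0},
  {"x":0,"y":0,"z":0.00125,"turn":0},
  {"x":0,"y":0,"z":0,"turn":0},
])

```text
clock: 12.45
eef_pos: [493.5, -207.8, 140.1]
ee_rot: [180.0, -0.0, 0.0]
force: [1.1, 0.4, 2.9]
gripper_width: 0.38
```

The plunger drag is about 2.5–4 N and the tip is at about 48.

Call:
send_rows([
  {"x":0,"y":0,"z":0.00125,"turn":0},
  {"x":0,"y":0,"z":0.00125,"turn":0},
  {"x":0,"y":0,"z":0,"turn":0},
])

```text
clock: 12.75
eef_pos: [493.4, -207.7, 138.1]
ee_rot: [180.0, -0.0, 0.0]
force: [0.9, 0.3, 2.7]
gripper_width: 0.385
```

Call:
send_rows([
  {"x":0,"y":0,"z":0.00125,"turn":0},
  {"x":0,"y":0,"z":0.00125,"turn":0},
  {"x":0,"y":0,"z":0,"turn":0},
])

```text
clock: 13.05
eef_pos: [493.3, -207.7, 136.0]
ee_rot: [-180.0, -0.0, 0.0]
force: [1.1, 0.5, 2.0]
gripper_width: 0.376
```

Call:
send_rows([
  {"x":0,"y":0,"z":0.00125,"turn":0},
  {"x":0,"y":0,"z":0.00125,"turn":0},
  {"x":0,"y":0,"z":0,"turn":0},
])

```text
clock: 13.35
eef_pos: [493.2, -207.6, 133.9]
ee_rot: [-180.0, -0.0, 0.0]
force: [1.4, 0.2, 2.6]
gripper_width: 0.376
```

Call:
send_rows([
  {"x":0,"y":0,"z":0.00125,"turn":0},
  {"x":0,"y":0,"z":0.0007,"turn":0},
  {"x":0,"y":0,"z":0,"turn":0},
])

```text
clock: 13.65
eef_pos: [493.2, -207.7, 132.6]
ee_rot: [-180.0, -0.0, 0.0]
force: [0.0, 0.8, 3.1]
gripper_width: 0.382
```

Call:
send_rows([
  {"x":0,"y":0,"z":0.0007,"turn":0},
  {"x":0,"y":0,"z":0.0007,"turn":0},
  {"x":0,"y":0,"z":0,"turn":0},
])

```text
clock: 13.95
eef_pos: [493.3, -207.6, 131.6]
ee_rot: [-180.0, -0.0, 0.0]
force: [1.2, 1.8, 5.3]
gripper_width: 0.374
```

Call:
send_rows([
  {"x":0,"y":0,"z":0.0007,"turn":0},
  {"x":0,"y":0,"z":0.0007,"turn":0},
  {"x":0,"y":0,"z":0,"turn":0},
])

```text
clock: 14.25
eef_pos: [493.5, -207.7, 131.0]
ee_rot: [180.0, -0.0, 0.0]
force: [-0.6, 0.9, 8.3]
gripper_width: 0.381
```

The bottom ring has stopped the cone at TCP z≈131, tip about 38: the force rose from 2.7 to 8.3 N. Now pressing on to about 13 N.

Call:
send_rows([
  {"x":0,"y":0,"z":0.0006,"turn":0},
  {"x":0,"y":0,"z":0,"turn":0},
])

```text
clock: 14.45
eef_pos: [493.5, -207.8, 130.8]
ee_rot: [180.0, -0.1, 0.0]
force: [-1.4, 2.2, 10.3]
gripper_width: 0.382
```

Call:
send_rows([
  {"x":0,"y":0,"z":0.0004,"turn":0},
  {"x":0,"y":0,"z":0,"turn":0},
])

```text
clock: 14.65
eef_pos: [493.5, -207.8, 130.7]
ee_rot: [180.0, -0.1, 0.0]
force: [-1.2, 1.1, 12.6]
gripper_width: 0.38
```

Call:
send_rows([
  {"x":0,"y":0,"z":0.0001,"turn":0},
  {"x":0,"y":0,"z":0,"turn":0},
  {"x":0,"y":0,"z":0,"turn":0},
  {"x":0,"y":0,"z":0,"turn":0},
])

```text
clock: 15.05
eef_pos: [493.5, -207.8, 130.7]
ee_rot: [180.0, -0.1, 0.0]
force: [-1.2, 1.6, 11.9]
gripper_width: 0.382
```

```bash
python3 shot.py w10; python3 - <<'E'
from h import *
cv2.imwrite(f'pics/scene10.png',eyes.capture('scene')[:,:,::-1])
crop('pics/scene10.png','pics/s10c.png',240,130,80,90,6)
E
```

```text
15.05 [ 493.52785089 -207.83100981  130.66394012] [ 1.79964748e+02 -6.95312877e-02  3.00628087e-02] [-27.4  20.1  98.9   0.   60.9 -27.4] 0.15 [-1.18231223  1.64818369 11.86940368] 0.3823122878817795
[ 493.42978044 -141.84484582  273.66401347] [-15.01486815  -0.0546719    0.03008475]
```

View pics/s10c.png

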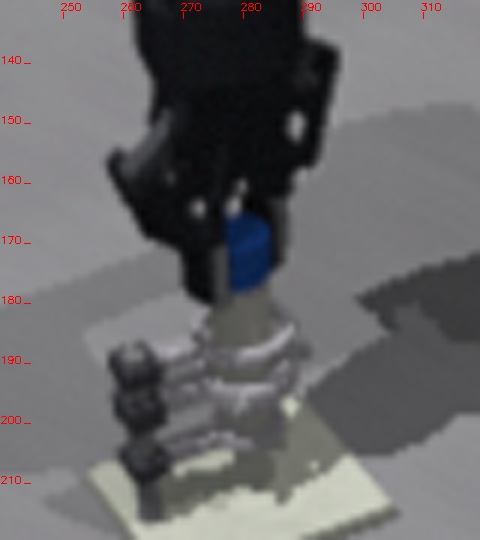

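View pics/w10.png

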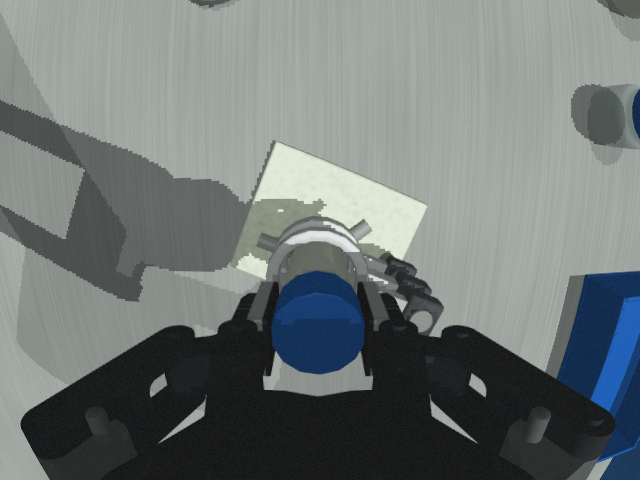

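Call:
send_rows([
  {"x":0,"y":0,"z":0.0002,"turn":0},
  {"x":0,"y":0,"z":0,"turn":0},
  {"x":0,"y":0,"z":0,"turn":0},
])

```text
clock: 15.45
eef_pos: [493.5, -207.8, 130.7]
ee_rot: [180.0, -0.1, 0.0]
force: [-2.0, 1.6, 13.7]
gripper_width: 0.38
```

Call:
send_rows([
  {"x":0,"y":0,"z":0,"turn":0},
  {"x":0,"y":0,"z":0,"turn":0},
  {"x":0,"y":0,"z":0,"turn":0},
  {"x":0,"y":0,"z":0,"turn":0},
  {"x":0,"y":0,"z":0,"turn":0},
  {"x":0,"y":0,"z":0,"turn":0},
  {"x":0,"y":0,"z":0,"turn":0},
  {"x":0,"y":0,"z":0,"turn":0},
], jaw=1)

```text
clock: 16.25
eef_pos: [493.2, -207.7, 129.2]
ee_rot: [-180.0, 0.0, 0.0]
force: [-0.2, -0.1, 0.5]
gripper_width: 1.0
```

```bash
python3 shot.py w11
```

```text
16.25 [ 493.17864958 -207.66354658  129.24469659] [-1.79999627e+02  9.27915275e-04  2.85333253e-02] [-27.4  20.2  99.   -0.   60.8 -27.4] 0.14 [-0.2316729  -0.13999906  0.50222509] 1.0002420479450953
[ 493.25352288 -141.78364439  272.27520009] [-14.97965634   0.01726226   0.02823356]
```

View pics/w11.png

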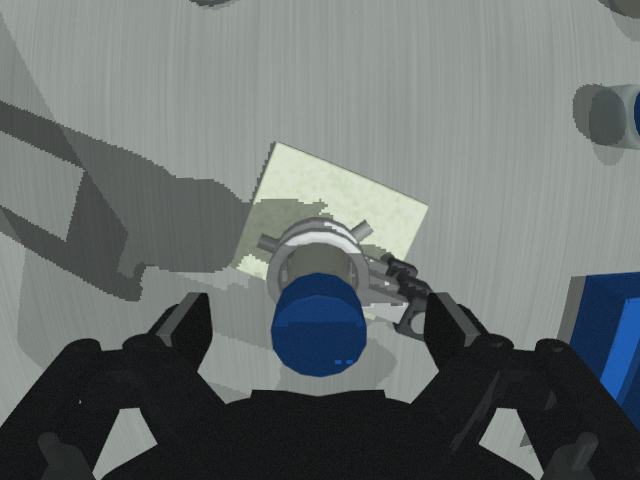

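The tube was pressed to 13.7 N and released. I'll back off upward, then recheck the seat by pressing on the cap top with shut fingers, in case the opening pads pulled the tube up.

Call:
send_rows([
  {"x":0,"y":0,"z":-0.02,"turn":0},
  {"x":0,"y":0,"z":-0.04,"turn":0},
  {"x":0,"y":0,"z":-0.04,"turn":0},
  {"x":0,"y":0,"z":-0.04,"turn":0},
  {"x":0,"y":0,"z":-0.02,"turn":0},
  {"x":0,"y":0,"z":0,"turn":0},
  {"x":0,"y":0,"z":0,"turn":0},
])

```text
clock: 17.0
eef_pos: [492.9, -207.5, 256.9]
ee_rot: [-180.0, 0.0, 0.0]
force: [0.8, 0.4, -0.3]
gripper_width: 1.002
```

```bash
python3 shot.py w12; python3 - <<'E'
from h import *
cv2.imwrite(f'pics/scene12.png',eyes.capture('scene')[:,:,::-1])
crop('pics/scene12.png','pics/s12c.png',240,130,80,90,6)
crop('pics/w12.png','pics/w12c.png',255,160,140,110,5.5)
E
```

```text
17.0 [ 492.87859084 -207.54543732  256.92713513] [-1.79998645e+02  5.34137838e-03  2.66860042e-02] [-27.4  13.3  88.7  -0.   78.  -27.4] 1.69 [ 0.84704628  0.40001161 -0.30098758] 1.001745147853735
[ 492.97560485 -141.63458605  399.97726678] [-14.97850117   0.01864346   0.02830313]
```

View pics/s12c.png

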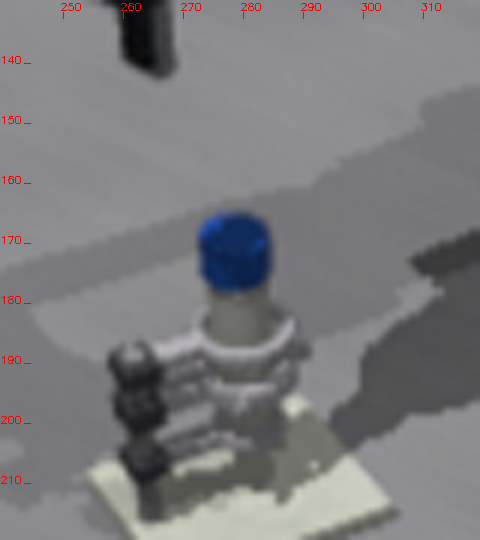

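View pics/w12c.png

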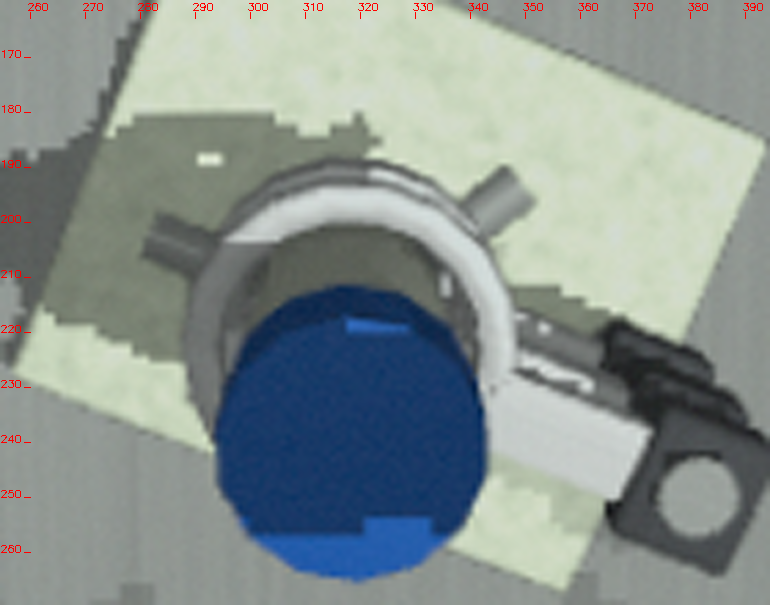

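The tube stands upright and concentric with the rings. Shutting the jaws and coming down onto the cap top at about z=160.

Call:
send_rows([
  {"x":0,"y":-0.0012,"z":0,"turn":0},
  {"x":0,"y":0,"z":0,"turn":0},
  {"x":0,"y":0,"z":0,"turn":0},
  {"x":0,"y":0,"z":0,"turn":0},
  {"x":0,"y":0,"z":0,"turn":0},
  {"x":0,"y":0,"z":0,"turn":0},
  {"x":0,"y":0,"z":0,"turn":0},
  {"x":0,"y":0,"z":0,"turn":0},
  {"x":0,"y":0,"z":0,"turn":0},
  {"x":0,"y":0,"z":0,"turn":0},
], jaw=-1, squeeze=40)

```text
clock: 18.1
eef_pos: [493.2, -206.7, 257.3]
ee_rot: [180.0, -0.0, 0.0]
force: [0.5, -0.9, -0.5]
gripper_width: 0.002
```

Call:
send_rows([
  {"x":0,"y":0,"z":0.025,"turn":0},
  {"x":0,"y":0,"z":0.025,"turn":0},
  {"x":0,"y":0,"z":0.025,"turn":0},
  {"x":0,"y":0,"z":0.02,"turn":0},
  {"x":0,"y":0,"z":0.01,"turn":0},
  {"x":0,"y":0,"z":0.005,"turn":0},
  {"x":0,"y":0,"z":0,"turn":0},
  {"x":0,"y":0,"z":0,"turn":0},
  {"x":0,"y":0,"z":0,"turn":0},
])

```text
clock: 19.0
eef_pos: [493.8, -207.0, 170.1]
ee_rot: [180.0, -0.1, 0.0]
force: [-0.6, 0.0, 0.7]
gripper_width: -0.004
```

```bash
python3 shot.py w13
```

```text
19.0 [ 493.79124363 -207.00926707  170.14632616] [ 1.79952756e+02 -9.16516467e-02  2.82471987e-02] [-27.3  17.6  96.1   0.   66.2 -27.3] 0.2 [-0.60314345  0.02105459  0.73563503] -0.003743991667696131
[ 493.62994661 -141.0092173   313.11838032] [-15.02699552  -0.07605212   0.02849325]
```

View pics/w13.png

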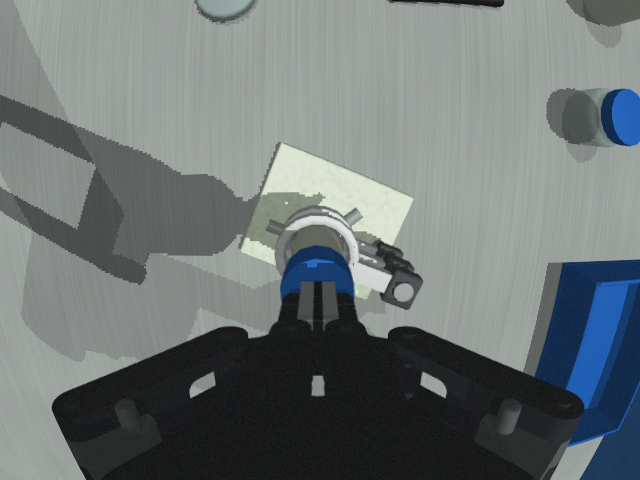

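The shut fingers are over the cap. Descending in small steps.

Call:
send_rows([
  {"x":0,"y":0,"z":0.004,"turn":0},
  {"x":0,"y":0,"z":0.004,"turn":0},
  {"x":0,"y":0,"z":0,"turn":0},
])

```text
clock: 19.35
eef_pos: [492.8, -206.5, 162.4]
ee_rot: [-180.0, 0.1, 0.0]
force: [-0.1, -0.3, 0.1]
gripper_width: 0.0
```

Call:
send_rows([
  {"x":0,"y":0,"z":0.00125,"turn":0},
  {"x":0,"y":0,"z":0.00125,"turn":0},
  {"x":0,"y":0,"z":0,"turn":0},
])

```text
clock: 19.65
eef_pos: [493.1, -206.7, 160.7]
ee_rot: [-180.0, 0.0, 0.0]
force: [-0.5, 0.3, -0.2]
gripper_width: 0.002
```

Call:
send_rows([
  {"x":0,"y":0,"z":0.00125,"turn":0},
  {"x":0,"y":0,"z":0,"turn":0},
  {"x":0,"y":0,"z":0,"turn":0},
])

```text
clock: 19.95
eef_pos: [493.3, -206.7, 159.9]
ee_rot: [180.0, -0.0, 0.0]
force: [-0.4, 0.4, 0.3]
gripper_width: -0.0
```

Call:
send_rows([
  {"x":0,"y":0,"z":0.00125,"turn":0},
  {"x":0,"y":0,"z":0,"turn":0},
  {"x":0,"y":0,"z":0,"turn":0},
])

```text
clock: 20.25
eef_pos: [493.7, -206.9, 159.8]
ee_rot: [180.0, -0.1, 0.0]
force: [-0.4, 0.4, 5.7]
gripper_width: 0.002
```

Call:
send_rows([
  {"x":0,"y":0,"z":0.00125,"turn":0},
  {"x":0,"y":0,"z":0,"turn":0},
  {"x":0,"y":0,"z":0,"turn":0},
])

```text
clock: 20.55
eef_pos: [494.5, -207.2, 159.6]
ee_rot: [179.9, -0.2, 0.0]
force: [-0.2, 0.6, 9.4]
gripper_width: -0.003
```

The cap resists rigidly with no plateau, so the tube is seated. Finishing the press at about 13 N.

Call:
send_rows([
  {"x":0,"y":0,"z":0.0009,"turn":0},
  {"x":0,"y":0,"z":0,"turn":0},
  {"x":0,"y":0,"z":0,"turn":0},
  {"x":0,"y":0,"z":0,"turn":0},
])

```text
clock: 20.95
eef_pos: [494.9, -207.4, 159.5]
ee_rot: [179.9, -0.3, 0.0]
force: [-1.1, 0.7, 12.5]
gripper_width: -0.003
```

Call:
send_rows([
  {"x":0,"y":0,"z":-0.005,"turn":0},
  {"x":0,"y":0,"z":-0.02,"turn":0},
  {"x":0,"y":0,"z":-0.05,"turn":0},
  {"x":0,"y":0,"z":-0.05,"turn":0},
  {"x":0,"y":0,"z":-0.03,"turn":0},
  {"x":0,"y":0,"z":0,"turn":0},
  {"x":0,"y":0,"z":0,"turn":0},
  {"x":0,"y":0,"z":0,"turn":0},
])

```text
clock: 21.75
eef_pos: [492.1, -206.2, 279.5]
ee_rot: [-179.9, 0.2, 0.0]
force: [-0.1, 0.3, -0.7]
gripper_width: -0.001
```

```bash
python3 shot.py w14; python3 - <<'E'
from h import *
cv2.imwrite(f'pics/scene14.png',eyes.capture('scene')[:,:,::-1])
crop('pics/scene14.png','pics/s14c.png',240,130,80,90,6)
E
```

```text
21.75 [ 492.0794117  -206.17367022  279.49062058] [-1.79914067e+02  1.69944049e-01  2.62697706e-02] [-27.3  12.4  86.6  -0.   81.2 -27.3] 0.53 [-0.07482017  0.27225077 -0.74590745] -0.0006480226154985329
[ 492.59481364 -140.49878913  422.62796172] [-14.89498398   0.18236828   0.02682793]
```

View pics/scene14.png

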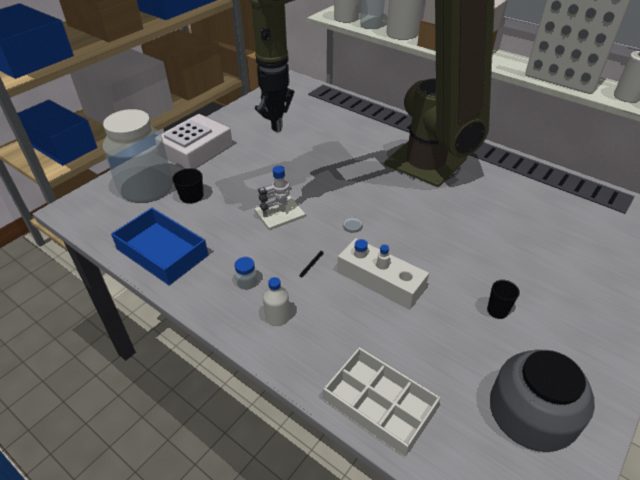

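View pics/s14c.png

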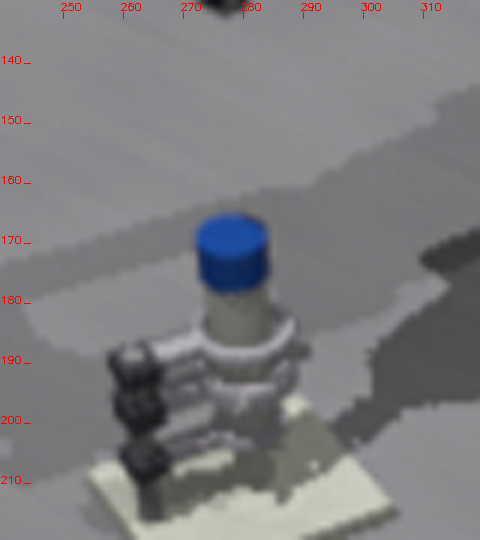

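View pics/w14.png

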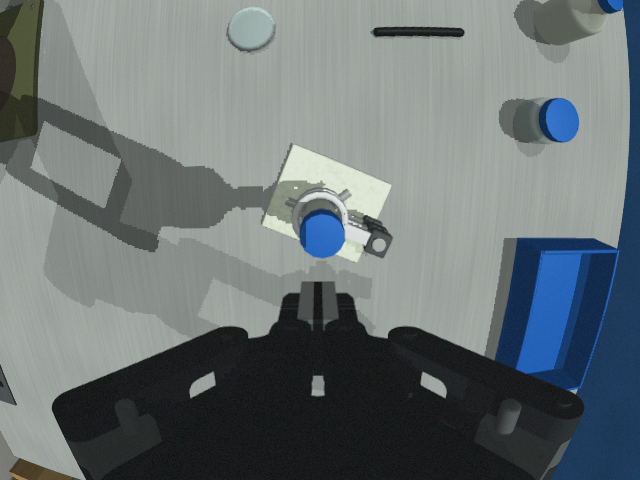

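The tube stands upright in the rings, nothing else has moved, and the gripper is well clear. Handing in.

```bash
python3 -c "
from cell import ctrl
print(ctrl.close_job())"
```

```text
the job is handed in; nothing more can be done
None
```

The tall capped tube is through all three rings, standing on the bottom ring, and the job is handed in at about 22 s of the 72 s allowed. No verdict was reported.

- **Lift and travel:** I gripped the tube by its cap, lifted it out of the rack and lowered it through the rings. The plungers dragged on it with about 2.5–4 N. The bottom ring stopped the cone with the tip at about 38 mm; I had estimated 36 mm from the pictures.
- **Press:** I pressed it in to 13.7 N at the wrist. That is about 10–11 N more than the drag just before the stop (2–3 N) and well under the 25 N limit.
- **Seat check:** After letting go, I pressed the cap top with shut fingers up to 12.5 N. The force rose at once while the tube hardly moved, so it was still on the ring.
- **Last pictures:** The tube looks upright and centred in the rings, the other objects look unmoved, and the gripper is about 120 mm above the cap. The cap shifted about 1 mm during the second press, which is a tilt of about 0.01 rad.

**Problems along the way:**
- My first two move calls were refused because the rows left out some keys; nothing moved.
- The cameras disagreed by 1–2 mm on the tube and ring positions. I corrected for this with small shifts before and during the descent.
- The contact force on the bottom ring after release could not be read directly; it is inferred from the seat check.

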